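Right the knocked-over beaker and tip the stirring bars into it

ROBOT

A 6-joint arm with a two-finger parallel gripper is mounted at the origin on the work surface. World frame = base frame: x ahead of the robot, y to its left, z up, the work surface at z = 0. Lengths are in m, angles in rad, forces in N, time in s.
With the tool pointing down it reaches from about 0.375 to 0.9 m from the base axis. Payload 3.1 kg.
Tool frame: the origin (TCP) lies on the centre line of the jaws, within the pads' length; the fingertips stand 14 mm ahead of it and the grasp point (between the pads) lies 5 mm behind it; z points along the fingers, y is the direction in which the jaws open and shut (so a half turn about z gives the same grasp; the last joint's range is limited). The gripper opens to 85 mm and grips with 20 to 120 N. Pads are 22 mm wide; open, the fingers measure 114 mm over their backs; the gripper's body (76 mm by 85 mm) begins 54 mm behind the grasp point. The pads swing forward as they close: fully open they stand 13 mm farther back than shut.
Start: joints at [-1.292, 0.527, 1.433, -0, 1.181, -0.178], TCP at [0.276, -0.561, 0.245] pointing down, gripper open.
Joint ranges: [-3.08, 3.08], [-0.75, 2.2], [0.22, 2.44], [-1.43, 4.57], [0, 2.65], [-2.85, 2.85]. Speed limits (rad/s): [2.79, 2.79, 3.14, 3.14, 3.14, 3.14].

INTERFACE

Orientations are given as a 3x3 rotation matrix whose columns are the frame's x, y, z axes.
In Python, from plant import manip gives the robot as it stands.
- The arm moves only by the tool move_arm, never from a script. Its arguments are lists of equal length, an entry for each row: "grip": the gripper command: -1 is fully open, 1 is shut, values between are in proportion; "offset": the shift along the tool's x, y, z in mm, a list of three; "delta_rot": the turn, a rotation vector about the tool's x, y, z in rad, a list of three. In form: {"grip": [grip, ...], "offset": [[tx, ty, tz], ...], "delta_rot": [[wx, wy, wz], ...]}. A call has 1 to 5 rows; each row shifts and turns the commanded pose from where the row before left it, along the tool's axes as they then stand; what a row does not reach is not made up. A row lasts 1/10 s, in which the tool goes at most 50 mm and 8.59 degrees, less where a joint would pass 70% of its speed; a pose out of reach is approached as far as the arm can. A call with a gripper value outside its range is refused whole. The fingers move at their own pace and stop on an object; "force" is the grip in N (left out, the last holds). Time passes only in rows, so rows that do not move let the fingers close. It gives the time, the measured TCP pose, the force and the opening at its end, in the units of the state.
- manip.observe(): the state, without advancing time (a new reading comes with each control period).
- manip.camera(name): name is "scene" or "top" or "wrist"; returns a dict with "pixels" (420x560x3 uint8, blue, green, red), "z_map" (420x560 float32, m along the optical axis (not along the pixel's ray), 0 where there is no reading), "camera_matrix" (3x3 intrinsics, pixels), "k1" (the pictures are not rectified: a ray, as slopes to the right and down, at radius r is drawn at 1 + k1 r^2 times it, then the intrinsics apply), "rvec" (rotation vector, rad) and "tvec" (3), from world to camera coordinates, as OpenCV has them. Camera axes: x right, y down, z forward; pixel columns grow to the right and rows downward; lengths in m; the calibration is good to about 2 mm. A picture is of the moment at which its call begins.
- manip.job_done(): hands the job in, once; it reports no verdict.
Trained networks look in a picture, given as the dict that the camera call returned (one of the last four; its "shot" number tells which), for a name from the list of things; names that differ only in an ending like _2 or _b are one class to them, and where a whole thing is asked for, a point or a joint stands for the part that bears it (a point fixed in the world has none). Each returns a list of dicts, best first, with "conf" (0 to 1); they miss things now and then, are a little off and sometimes report something else, mostly with a low value. They report only what shows in the picture. A call takes as long as a camera call. They do not tell look-alikes from the thing itself.
- manip.find_in(query, picture): "rect" ([left, top, width, height] in pixels, round what is visible of it).
The state is a dict: "time": time; "qpos": joint angles; "joint_velocities": joint speeds; "tau": joint torques, N m; "tcp_pos": TCP position; "tcp_rot": TCP orientation; "force": force on the tool from outside, world axes, zero at the start; "moment": the same for the moment, N m; "width": finger opening in m.
Only numpy, scipy, OpenCV 4.12 (cv2) and the standard library are available. Lean on these libraries where they do the work, as an engineer would, in place of code of your own. Each camera call takes 0.05 s, during which the arm holds its last target.

TASK

One steel beaker in the row has been knocked over: stand it upright again in the gap, in line between the two lidded beakers. Then lift the four-compartment tray by its handle, tip it toward its corner at the compartment of the three white stirring bars so that they run out over that corner's spout into the beaker while everything else stays in its own compartment, and gently set the tray back down level in the middle of its rubber mat. Leave the lidded beakers, the timer and the reagent bottle standing where they are.

Things in the scene. Friction and masses are not known exactly. Their poses are not given: they have to be found in the camera images.
- runner: Grey flat runner on the bench carrying the row of beakers, 110 x 420 mm, 3 mm thick, fixed. Origin on the bench (underside) at the middle of the gap where the fallen beaker belongs; y runs along the row, z up.
- beaker: The knocked-over open steel beaker, outside diameter 67 mm (rim bead 69 mm), height 75 mm, inside diameter 61 mm, floor 4 mm, 0.16 kg, empty. It starts lying on its side on the runner with its mouth roughly away from the robot. Origin at the centre of its base; its z axis points along it from base to mouth.
- beaker_mouth (a point): Centre of the beaker's mouth, 75 mm from the base along its z axis.
- lidded_a: Bystander: standing steel beaker with flat lid, diameter 71 mm, 88 mm tall with its knob, at about +140 mm along the runner's y. Origin at the centre of its base, z up.
- lidded_b: The same lidded beaker at about -140 mm along the runner's y.
- mat: Black rubber mat, 190 x 190 mm, 3 mm thick, fixed, the tray's place. Origin at the middle of its underside, on the bench.
- tray: White tray, 132 x 132 mm, 0.32 kg, two crossing walls make four compartments; walls 28 mm high, 3 thick, floor 4. Each outer corner is an open spout 36 mm wide, its floor rising outward at 15 degrees. Origin: centre of underside; x, y along the crossing walls, z up; any yaw. Compartments: bars +x+y, vials -x+y, stoppers +x-y, weight -x-y.
- tray_handle (a point): Middle of the tray's carrying handle, 81 mm above the tray's underside: a level bar 80 mm long (along tray x), 12 mm thick (along tray y), 18 mm high, on two posts above the crossing walls.
- tray_spout (a point): Outer lip of the spout of the stirring bars' compartment, on the tray's +x +y diagonal, 93.5 mm from the tray's centre and 10.5 mm above its underside.
- bar1: White PTFE stirring bar, 28 mm long, 10 mm diameter with round ends, 10 g, very slippery (friction about 0.2): slides out over the spout once the tray is tilted toward that corner by more than about 30 degrees; 45 clears it. Origin at its centre.
- bar2: White PTFE stirring bar, 28 mm long, 10 mm diameter with round ends, 10 g, very slippery (friction about 0.2): slides out over the spout once the tray is tilted toward that corner by more than about 30 degrees; 45 clears it. Origin at its centre.
- bar3: White PTFE stirring bar, 28 mm long, 10 mm diameter with round ends, 10 g, very slippery (friction about 0.2): slides out over the spout once the tray is tilted toward that corner by more than about 30 degrees; 45 clears it. Origin at its centre.
- vial1: Capped amber vial, 34 mm long, 16 mm diameter, 11 g, lies in the tray's compartment at tray -x +y. Origin at its centre.
- vial2: Capped amber vial, 34 mm long, 16 mm diameter, 11 g, lies in the tray's compartment at tray -x +y. Origin at its centre.
- stopper1: Reddish rubber stopper, 21 mm diameter, 20 mm tall, 11 g, lies in the tray's compartment at tray +x -y. Origin at its narrow end's centre.
- stopper2: Reddish rubber stopper, 21 mm diameter, 20 mm tall, 11 g, lies in the tray's compartment at tray +x -y. Origin at its narrow end's centre.
- weight: Brass 50 g balance weight with knob, 20 mm diameter, 20 mm tall, lies in the tray's compartment at tray -x -y. Origin at its base's centre.
- timer: Bystander: white bench timer, 38 x 66 x 66 mm, behind the work area. Origin at its base's centre, z up.
- reagent: Bystander: amber reagent bottle, 40 mm diameter, 85 mm tall, about 155 mm beyond the centre of the tray's mat. Origin at its base's centre, z up.
Not all that is in view belongs to the job. What is shaped like the tray but purple is not meant.

How it is judged:
By the outcome, as a careful person would: the job done as asked, in the order asked, and still so for the second after the job is handed in, with the robot touching nothing.
It also fails if it takes over 64 s, if anything falls off the work surface, if the arm or the gripper's body presses on something with over 40 N, if the wrist force passes 120 N, or if a joint passes its speed limit or range.

## Working session

There is one attempt and no reset: what is moved stays moved. The work goes in short steps, Python scripts to look and compute and a tool call to move; the robot and the scene stay as the last step left them, time stands still between calls to the robot, and variables do not carry over. Pictures are saved under pics/ and viewed, and the job is handed in when it is done.

Besides the shell and the picture viewer there is one more tool, called after "Call:" by a JSON object that holds its "api" and its "payload". move_arm: Moves the arm, as the interface text tells. Its arguments: {"type":"object","properties":{"grip":{"type":"array"},"offset":{"type":"array"},"delta_rot":{"type":"array"},"force":{"type":"number"}},"required":["grip","offset","delta_rot"]}

```bash
ls; mkdir -p pics; cat > h.py <<'E'
import numpy as np, cv2
from plant import manip
def cam(n,save=None):
    p=manip.camera(n)
    if save: cv2.imwrite('pics/'+save,p['pixels'])
    return p
def rays(p,uv):
    K=np.array(p['camera_matrix']); k1=p['k1']
    uv=np.atleast_2d(np.array(uv,float))
    d=np.c_[(uv[:,0]-K[0,2])/K[0,0],(uv[:,1]-K[1,2])/K[1,1]]
    s=d.copy()
    for _ in range(30):
        s=d/(1+k1*(s**2).sum(1,keepdims=True))
    return s
def RT(p):
    return cv2.Rodrigues(np.array(p['rvec'],float))[0],np.array(p['tvec'],float).ravel()
def world(p,uv):
    uv=np.atleast_2d(uv); s=rays(p,uv); R,t=RT(p)
    z=np.array([p['z_map'][int(round(v)),int(round(u))] for u,v in uv])
    return (np.c_[s*z[:,None],z]-t)@R
def onplane(p,uv,h):
    s=rays(p,uv); R,t=RT(p); c=-R.T@t
    d=np.c_[s,np.ones(len(s))]@R
    return c+d*((h-c[2])/d[:,2])[:,None]
def proj(p,X):
    R,t=RT(p); X=np.atleast_2d(X)@R.T+t; s=X[:,:2]/X[:,2:]
    s=s*(1+p['k1']*(s**2).sum(1,keepdims=True)); K=np.array(p['camera_matrix'])
    return s*[K[0,0],K[1,1]]+[K[0,2],K[1,2]]
def cloud(p):
    H,W=p['z_map'].shape; u,v=np.meshgrid(np.arange(W),np.arange(H))
    uv=np.c_[u.ravel(),v.ravel()]; s=rays(p,uv); R,t=RT(p); z=p['z_map'].ravel()
    X=(np.c_[s*z[:,None],z]-t)@R; X[z==0]=np.nan
    return X.reshape(H,W,3)
E
python3 - <<'E'
from h import *
print(manip.observe())
for n in ('scene','top','wrist'):
    p=cam(n,n+'0.png'); R,t=RT(p); print(n,-R.T@t, R[2])
    if n!='wrist':
        for q in ('beaker','lidded_a','tray','mat','runner','tray_handle','tray_spout','bar1','vial1','stopper1','weight','reagent','timer'):
            print(q,[(np.round(d['rect']).tolist(),round(d['conf'],2)) for d in manip.find_in(q,p)][:4])
E
```

```text
pics
{'time': 0.0, 'qpos': array([-1.29251390e+00,  5.28449681e-01,  1.43391499e+00, -1.31125055e-05,
        1.18141646e+00, -1.78518346e-01]), 'joint_velocities': array([ 0.00246803,  0.00291211,  0.00019617, -0.00057907, -0.00021815,
       -0.00136953]), 'tau': array([-1.47728391e-03, -4.42349732e+01, -1.78026187e+01, -3.04783598e-04,
        8.46353068e-03,  3.05708525e-06]), 'tcp_pos': array([ 0.27549277, -0.56022961,  0.24433969]), 'tcp_rot': array([[ 8.97466114e-01,  4.41082985e-01, -6.12849646e-04],
       [ 4.41083250e-01, -8.97463733e-01,  2.10095364e-03],
       [ 3.76684572e-04, -2.15585241e-03, -9.99997605e-01]]), 'force': array([ 0.0515967 , -0.32850151,  0.45972088]), 'moment': array([-0.04262251, -0.00154425, -0.01080939]), 'width': 0.08542641072053438}
scene [ 1.02133198 -0.46921586  1.02153983] [-0.42160296  0.38565526 -0.82068323]
beaker [([346.0, 138.0, 39.0, 39.0], 0.7)]
lidded_a [([378.0, 106.0, 32.0, 39.0], 0.76), ([315.0, 166.0, 31.0, 40.0], 0.74)]
tray [([154.0, 251.0, 82.0, 71.0], 0.78), ([218.0, 128.0, 74.0, 62.0], 0.62)]
mat [([134.0, 241.0, 118.0, 107.0]
[... 800 characters left out ...]
.64)]
mat [([344.0, 195.0, 91.0, 84.0], 0.89)]
runner [([79.0, 196.0, 177.0, 59.0], 0.63)]
tray_handle [([344.0, 196.0, 84.0, 82.0], 0.92), ([204.0, 278.0, 72.0, 77.0], 0.7)]
tray_spout [([346.0, 198.0, 80.0, 82.0], 0.8), ([201.0, 276.0, 75.0, 75.0], 0.63), ([84.0, 202.0, 42.0, 42.0], 0.63)]
bar1 [([247.0, 126.0, 33.0, 30.0], 0.73), ([399.0, 226.0, 8.0, 8.0], 0.59)]
vial1 [([382.0, 207.0, 12.0, 12.0], 0.56)]
stopper1 [([382.0, 255.0, 10.0, 8.0], 0.56), ([383.0, 244.0, 5.0, 4.0], 0.38)]
weight [([365.0, 233.0, 7.0, 7.0], 0.5)]
reagent [([383.0, 162.0, 27.0, 21.0], 0.77)]
timer [([248.0, 126.0, 30.0, 28.0], 0.8)]
wrist [ 0.34506799 -0.52684632  0.37231985] [-0.26904681 -0.1311837  -0.95415127]
```

```bash
python3 - <<'E'
import cv2
a=cv2.imread('pics/top0.png'); cv2.imwrite('pics/topz.png',cv2.resize(a[120:380,60:460],None,fx=2,fy=2,interpolation=cv2.INTER_CUBIC))
cv2.imwrite('pics/trayz.png',cv2.resize(a[190:290,335:440],None,fx=5,fy=5,interpolation=cv2.INTER_CUBIC))
E
```

```text
(no output)
```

View pics/topz.png

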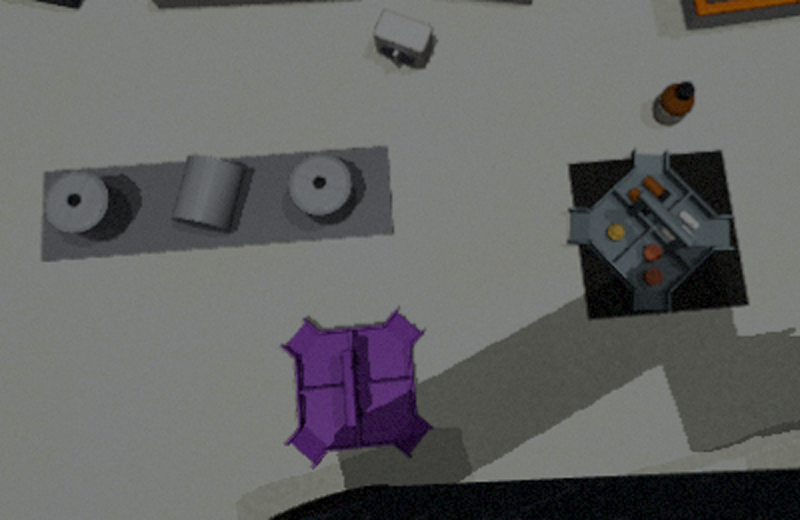

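View pics/trayz.png

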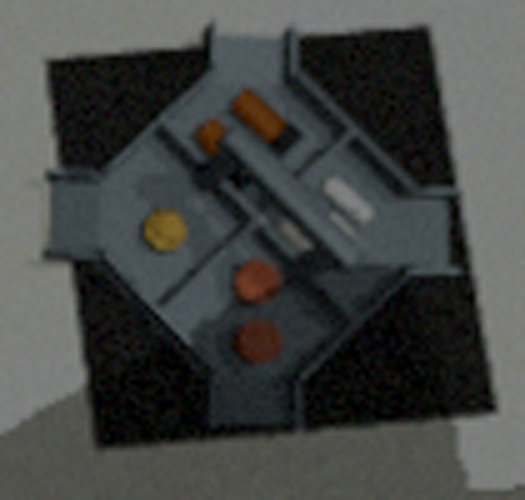

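View pics/scene0.png

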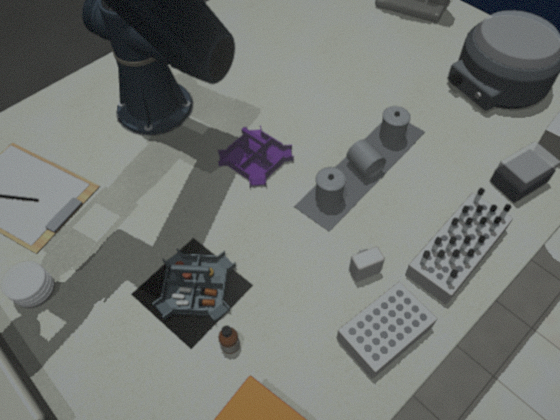

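The top image shows the grey tray on the black mat at (385,236), with three white bars in its right compartment. The look-alike is the purple tray at (239,314). The fallen beaker is at (164,218), between the lidded beakers at (99,221) and (220,213). The timer, at (262,140), and the reagent bottle, at (397,170), stay where they are. My choice is the grey/white tray on the mat. Next I measure.

```bash
cat > m1.py <<'E'
from h import *
p=cam('top'); C=cloud(p); im=p['pixels']
def show(n,m):
    X=C[m]; X=X[~np.isnan(X[:,0])]; print(n,len(X),'mean',X.mean(0).round(4),'min',X.min(0).round(3),'max',X.max(0).round(3)); return X
def box(u0,v0,u1,v1):
    m=np.zeros(C.shape[:2],bool); m[v0:v1,u0:u1]=1; return m
Z=C[...,2]
print('bench z',np.nanmedian(C[300:330,130:180,2]))
for n,b in dict(beaker=(140,192,190,240),la=(78,195,126,245),lb=(198,190,242,235),purple=(195,270,280,355),tray=(340,190,432,282),timer=(240,120,285,160),reagent=(383,155,410,188)).items():
    X=show(n,box(*b)&(Z>0.012))
    if n in('la','lb'):
        T=X[(X[:,2]>0.07)&(X[:,2]<0.084)]; c,r=cv2.minEnclosingCircle(T[:,:2].astype(np.float32)); print('  lid',c,r, np.median(T,0))
    if n=='beaker':
        from scipy.spatial import ConvexHull
        r=cv2.minAreaRect(X[X[:,2]>0.035][:,:2].astype(np.float32)); print('  rect',r)
        T=X[X[:,2]>0.066]; c=T.mean(0); w,v=np.linalg.eigh(np.cov(T[:,:2].T)); print('  ridge',c,v[:,1],np.degrees(np.arctan2(v[1,1],v[0,1])),np.sqrt(w))
    if n in('purple','tray'):
        T=X[(X[:,2]>0.079)]; c=T.mean(0); r=cv2.minAreaRect(T[:,:2].astype(np.float32)); w,v=np.linalg.eigh(np.cov(T[:,:2].T)); print('  handle',len(T),c,T[:,2].max(),r,np.degrees(np.arctan2(v[1,1],v[0,1])),cv2.boxPoints(r).tolist())
# runner corners
dark=(im.sum(2)); 
for nm,uv in dict(runner=[(82,206),(253,193.5),(257,236.5),(81,250.5)]).items():
    P=onplane(p,uv,0.003); print(nm,P.round(4).tolist(),P.mean(0))
P=onplane(p,[(344.5,202),(421,195.8),(433.8,272),(354.5,279)],0.003); print('mat',P.round(4).tolist(),P.mean(0))
E
python3 m1.py
```

```text
bench z 0.0008568528808016394
beaker 1019 mean [0.5538 0.2473 0.0608] min [0.515 0.214 0.013] max [0.599 0.291 0.074]
  rect ((0.5575526356697083, 0.2535800039768219), (0.06724847108125687, 0.07539436221122742), 79.69407653808594)
  ridge [0.55736647 0.25296246 0.06897737] [-0.98286221  0.18434176] 169.3772421685425 [0.00957271 0.02181644]
la 1119 mean [0.535  0.3786 0.0724] min [0.504 0.351 0.012] max [0.573 0.423 0.094]
  lid (0.5377763509750366, 0.38694047927856445) 0.036504101008176804 [0.53482291 0.38146209 0.08276475]
lb 905 mean [0.5568 0.1148 0.0776] min [0.527 0.083 0.012] max [0.596 0.153 0.094]
  lid (0.5610948801040649, 0.11763666570186615) 0.035491835325956345 [0.5582856  0.11530126 0.08275995]
purple 828 mean [0.3389 0.0783 0.0439] min [ 0.254 -0.011  0.012] max [0.426 0.163 0.095]
  handle 239 [0.34019804 0.07590336 0.08965395] 0.09463629562856384 ((0.34025898575782776, 0.07650092244148254), (0.07839397341012955, 0.012164505198597908), 6.416289329528809) -173.77153969818275 [[0.30062782764434814, 0.07816475629806519], [0.3019872307777405, 0.06607644259929657], [0.37989
[... 320 characters left out ...]
3981308937), 42.91270065307617) -137.2880355863669 [[0.4903019070625305, -0.2874668538570404], [0.4988015294075012, -0.29660943150520325], [0.5563961863517761, -0.24306538701057434], [0.5478965640068054, -0.2339228093624115]]
timer 622 mean [0.7454 0.0289 0.0568] min [ 0.724 -0.005  0.012] max [0.781 0.064 0.071]
reagent 336 mean [ 0.6683 -0.2917  0.0554] min [ 0.654 -0.315  0.013] max [ 0.693 -0.277  0.089]
runner [[0.5909, 0.4648, 0.003], [0.6261, 0.0489, 0.003], [0.519, 0.0368, 0.003], [0.4821, 0.4544, 0.003]] [0.55452576 0.2512545  0.003     ]
mat [[0.6064, -0.1758, 0.003], [0.6237, -0.3637, 0.003], [0.4383, -0.3809, 0.003], [0.4201, -0.1942, 0.003]] [ 0.52213134 -0.27864263  0.003     ]
```

```bash
cat > pl.py <<'E'
from h import *
from scipy.spatial.transform import Rotation as Ro, Slerp
def rot_down(az):  # tool down, tool x at azimuth az(deg)
    a=np.radians(az); return np.array([[np.cos(a),np.sin(a),0],[np.sin(a),-np.cos(a),0],[0,0,-1.]])
def plan(target_p,target_R,n,start=None,rm=1,rr=0.01,pd=3):
    if start is None:
        o=manip.observe(); P=np.array(o['tcp_pos']);R=np.array(o['tcp_rot'])
    else: P,R=start
    P0=P.copy();R0=R.copy()
    rv=Ro.from_matrix(R0.T@target_R).as_rotvec()
    off=[];dr=[]
    for i in range(1,n+1):
        Pi=P0+(np.array(target_p)-P0)*i/n; Ri=R0@Ro.from_rotvec(rv*i/n).as_matrix()
        d=np.round(R.T@(Pi-P)*1000/rm)*rm; w=np.round(Ro.from_matrix(R.T@Ri).as_rotvec()/rr)*rr
        off.append([float(round(x,2))+0. for x in d]);dr.append([float(round(x,3))+0. for x in w])
        P=P+R@d/1000; R=R@Ro.from_rotvec(w).as_matrix()
    for i in range(0,n,5): print('off',off[i:i+5],'\nrot',dr[i:i+5])
    print('end err mm',((P-target_p)*1000).round(1),'deg',round(np.degrees(np.linalg.norm(Ro.from_matrix(R.T@target_R).as_rotvec())),2))
    return P,R
E
python3 - <<'E'
from pl import *
plan([.54,.24,.27],rot_down(169.4),22)
E
```

```text
off [[27.0, -27.0, -1.0], [30.0, -25.0, -1.0], [32.0, -20.0, -1.0], [34.0, -17.0, -1.0], [36.0, -13.0, -2.0]] 
rot [[0.0, 0.0, -0.11], [0.0, 0.0, -0.12], [0.0, 0.0, -0.11], [0.0, 0.0, -0.11], [0.0, 0.0, -0.12]]
off [[38.0, -9.0, -1.0], [38.0, -4.0, -1.0], [38.0, 0.0, -1.0], [38.0, 5.0, -1.0], [38.0, 8.0, -1.0]] 
rot [[0.0, 0.0, -0.11], [0.0, 0.0, -0.12], [0.0, 0.0, -0.11], [0.0, 0.0, -0.11], [0.0, 0.0, -0.12]]
off [[36.0, 13.0, -1.0], [34.0, 17.0, -1.0], [33.0, 20.0, -2.0], [29.0, 25.0, -1.0], [27.0, 27.0, -1.0]] 
rot [[0.0, 0.0, -0.11], [0.0, 0.0, -0.11], [0.0, 0.0, -0.12], [0.0, 0.0, -0.11], [0.0, 0.0, -0.11]]
off [[24.0, 30.0, -1.0], [20.0, 33.0, -1.0], [16.0, 35.0, -1.0], [12.0, 36.0, -1.0], [8.0, 38.0, -1.0]] 
rot [[0.0, 0.0, -0.12], [0.0, 0.0, -0.11], [0.0, 0.0, -0.12], [0.0, 0.0, -0.11], [0.0, 0.0, -0.11]]
off [[3.0, 38.0, -2.0], [-1.0, 38.0, -1.0]] 
rot [[0.0, 0.0, -0.12], [0.0, 0.0, -0.11]]
end err mm [ 0.5 -0.1  0.3] deg 0.01
```

Call:
{"api": "move_arm", "payload": {"grip": [-1,-1,-1,-1,-1], "offset": [[27,-27,-1],[30,-25,-1],[32,-20,-1],[34,-17,-1],[36,-13,-2]], "delta_rot": [[0,0,-0.11],[0,0,-0.12],[0,0,-0.11],[0,0,-0.11],[0,0,-0.12]]}}

```text
time: 2.0
tcp_pos: [0.3358, -0.3778, 0.2514]
tcp_rot: [[0.514, 0.858, 0.0], [0.858, -0.514, -0.0], [0.0, 0.0, -1.0]]
force: [0.4, -0.3, 0.1]
width: 0.0856
```

Call:
{"api": "move_arm", "payload": {"grip": [-1,-1,-1,-1,-1], "offset": [[38,-9,-1],[38,-4,-1],[38,0,-1],[38,5,-1],[38,8,-1]], "delta_rot": [[0,0,-0.11],[0,0,-0.12],[0,0,-0.11],[0,0,-0.11],[0,0,-0.12]]}}

```text
time: 2.5
tcp_pos: [0.3962, -0.1953, 0.2567]
tcp_rot: [[-0.03, 1.0, 0.001], [1.0, 0.03, -0.001], [-0.001, 0.001, -1.0]]
force: [0.8, 0.1, 0.1]
width: 0.0853
```

Call:
{"api": "move_arm", "payload": {"grip": [-1,-1,-1,-1,-1], "offset": [[36,13,-1],[34,17,-1],[33,20,-2],[29,25,-1],[27,27,-1]], "delta_rot": [[0,0,-0.11],[0,0,-0.11],[0,0,-0.12],[0,0,-0.11],[0,0,-0.11]]}}

```text
time: 3.0
tcp_pos: [0.4566, -0.0134, 0.2627]
tcp_rot: [[-0.557, 0.831, 0.001], [0.831, 0.557, -0.0], [-0.001, 0.001, -1.0]]
force: [1.3, -0.2, -0.3]
width: 0.0853
```

Call:
{"api": "move_arm", "payload": {"grip": [-1,-1,-1,-1,-1], "offset": [[24,30,-1],[20,33,-1],[16,35,-1],[12,36,-1],[8,38,-1]], "delta_rot": [[0,0,-0.12],[0,0,-0.11],[0,0,-0.12],[0,0,-0.11],[0,0,-0.11]]}}

```text
time: 3.5
tcp_pos: [0.5162, 0.1694, 0.2675]
tcp_rot: [[-0.917, 0.399, 0.0], [0.399, 0.917, -0.0], [-0.0, 0.0, -1.0]]
force: [1.6, -0.6, 0.8]
width: 0.0853
```

Call:
{"api": "move_arm", "payload": {"grip": [-1,-1,-1], "offset": [[3,38,-2],[-1,38,-1],[0,0,0]], "delta_rot": [[0,0,-0.12],[0,0,-0.11],[0,0,0]]}}

```text
time: 3.8
tcp_pos: [0.542, 0.244, 0.2706]
tcp_rot: [[-0.984, 0.178, 0.003], [0.178, 0.984, 0.002], [-0.003, 0.003, -1.0]]
force: [-0.3, -0.8, 0.5]
width: 0.0851
```

```bash
python3 - <<'E'
from h import *
print(manip.observe()['qpos'].round(3),manip.observe()['tcp_pos'].round(4))
p=cam('wrist','w1.png'); C=cloud(p); np.save('C1.npy',C)
for q in('beaker','beaker_mouth','lidded_a'): print(q,[(np.round(d['rect']).tolist(),round(d['conf'],2)) for d in manip.find_in(q,p)])
R,t=RT(p);print(-R.T@t,R[2])
E
```

```text
[ 0.234  0.457  1.486  0.002  1.195 -1.158] [0.542  0.244  0.2706]
beaker []
beaker_mouth []
lidded_a [([364.0, 121.0, 91.0, 70.0], 0.7), ([137.0, 179.0, 76.0, 74.0], 0.57)]
[0.46755324 0.25767473 0.39739918] [ 0.2949057  -0.05037245 -0.9541977 ]
```

View pics/w1.png

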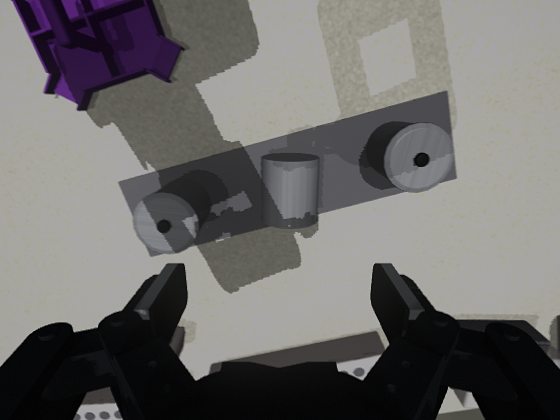

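```bash
python3 - <<'E'
from h import *
a=cv2.imread('pics/w1.png'); b=cv2.imread('pics/scene0.png')
A=cv2.resize(a[140:240,240:340],(400,400),interpolation=cv2.INTER_CUBIC);B=cv2.resize(b[130:190,335:395],(400,400),interpolation=cv2.INTER_CUBIC)
cv2.imwrite('pics/bk.png',cv2.convertScaleAbs(np.hstack([A,B]),alpha=1.6))
C=np.load('C1.npy')
def fit(n,b):
    m=np.zeros(C.shape[:2],bool); m[b[1]:b[3],b[0]:b[2]]=1
    X=C[m]; return X[~np.isnan(X[:,0])]
X=fit('b',(245,140,335,240)); X=X[X[:,2]>.01]
T=X[X[:,2]>.040]; print('beaker',cv2.minAreaRect(T[:,:2].astype(np.float32)),X[:,2].max())
# cylinder fit
from scipy.optimize import least_squares
Y=X[(X[:,2]>.03)]
def f(q):
    a=np.array([np.cos(q[0])*np.cos(q[3]),np.sin(q[0])*np.cos(q[3]),np.sin(q[3])]); c=np.array([.55,q[1],q[2]]); d=Y-c; d=d-np.outer(d@a,a); return np.linalg.norm(d,axis=1)-.0335
r=least_squares(f,[-.18,.25,.037,0],loss='soft_l1',f_scale=.002); q=r.x; print('axis az',np.degrees(q[0]),'y@.55',q[1],'z',q[2],'tilt',np.degrees(q[3]),np.sqrt(np.mean(r.fun**2)))
a=np.array([np.cos(q[0]),np.sin(q[0]),0]); c=np.array([.55,q[1],q[2]]); s=(Y-c)[np.abs(f(q))<.004]@a; e=np.percentile(s,[.5,1,99,99.5]); print('ends',e, (c+a*e[0]),(c+a*e[3]))
for n,b in dict(la=(350,110,470,200),lb=(125,170,225,260)).items():
    X=fit(n,b); T=X[(X[:,2]>.074)&(X[:,2]<.085)]; cc,r=cv2.minEnclosingCircle(T[:,:2].astype(np.float32)); print(n,cc,r,np.median(T[:,2]),(T.max(0)+T.min(0))/2)
E
```

```text
beaker ((0.560368537902832, 0.2556156516075134), (0.06649782508611679, 0.07570287585258484), 79.95918273925781) 0.07010917335021707
axis az -10.498301844910618 y@.55 0.257565548710887 z 0.034338511218720294 tilt 0.5737541247740676 0.003561883235104331
ends [-0.02697464 -0.0268679   0.04703398  0.04735609] [0.52347691 0.2624805  0.03433851] [0.59656336 0.24893697 0.03433851]
la (0.5412045121192932, 0.3891042470932007) 0.03603166341781616 0.08208234866712907 [0.54123633 0.38921969 0.07987315]
lb (0.5640779137611389, 0.1189490333199501) 0.03585432469844818 0.08195279645419576 [0.563606   0.11870568 0.0797497 ]
```

View pics/bk.png

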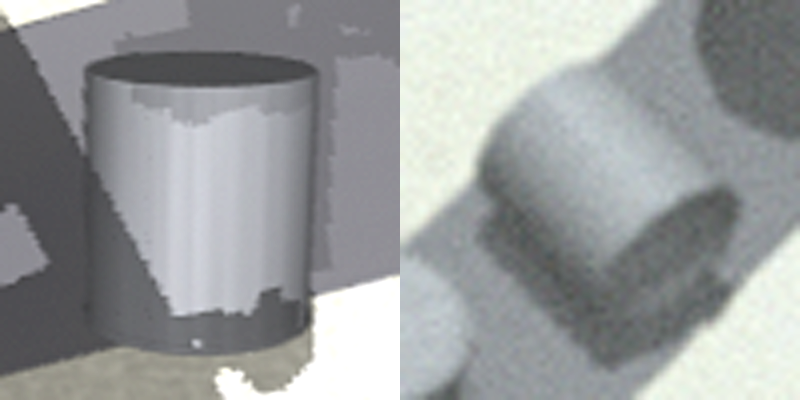

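```bash
python3 - <<'E'
from pl import *
p=cam('wrist')
P=onplane(p,[(119,182),(447,91),(457,178),(149,257)],0.003); print(P.round(4),P.mean(0))
a=.384; R=rot_down(169.5)@Ro.from_rotvec([0,a,0]).as_matrix()
b=np.array([.983,-.182,0]); base=np.array([.5225,.262,.0365]); ax=base+.046*b
g=ax+.008*R[:,2]; print(R.round(3),ax,g)
s=plan(g-.10*R[:,2],R,4)
plan(g,R,5,start=s)
E
```

```text
[[0.5167 0.0372 0.003 ]
 [0.4832 0.4508 0.003 ]
 [0.5906 0.46   0.003 ]
 [0.6246 0.0429 0.003 ]] [0.55379485 0.24772124 0.003     ]
[[-0.912  0.182 -0.368]
 [ 0.169  0.983  0.068]
 [ 0.375  0.    -0.927]] [0.567718 0.253628 0.0365  ] [0.56477113 0.25417417 0.02908261]
off [[-15.0, 5.0, 37.0], [-18.0, 5.0, 35.0], [-22.0, 5.0, 34.0], [-24.0, 5.0, 31.0]] 
rot [[0.0, 0.1, 0.0], [0.0, 0.09, 0.0], [0.0, 0.1, 0.0], [0.0, 0.09, 0.0]]
end err mm [-0.4  0.   0.5] deg 0.26
off [[0.0, 0.0, 20.0], [0.0, 0.0, 20.0], [0.0, 0.0, 20.0], [0.0, 0.0, 20.0], [0.0, 0.0, 20.0]] 
rot [[0.0, 0.0, 0.0], [0.0, 0.0, 0.0], [0.0, 0.0, 0.0], [0.0, 0.0, 0.0], [0.0, 0.0, 0.0]]
end err mm [-0.1  0.   0.4] deg 0.26
```

Call:
{"api": "move_arm", "payload": {"grip": [-1,-1,-1,-1,-1], "offset": [[-15,5,37],[-18,5,35],[-22,5,34],[-24,5,31],[0,0,0]], "delta_rot": [[0,0.1,0],[0,0.09,0],[0,0.1,0],[0,0.09,0],[0,0,0]]}}

```text
time: 4.55
tcp_pos: [0.6001, 0.245, 0.1096]
tcp_rot: [[-0.905, 0.188, -0.381], [0.176, 0.982, 0.066], [0.387, -0.007, -0.922]]
force: [-2.3, -1.1, -1.2]
width: 0.0854
```

```bash
python3 - <<'E'
from pl import *
p=cam('wrist','w2.png'); cam('top','t2.png')
a=.384; R=rot_down(169.5)@Ro.from_rotvec([0,a,0]).as_matrix()
plan([.5648,.2542,.0291],R,5)
E
```

```text
off [[0.0, 0.0, 20.0], [0.0, 0.0, 19.0], [0.0, 0.0, 20.0], [0.0, 0.0, 19.0], [0.0, 1.0, 20.0]] 
rot [[0.0, 0.0, 0.0], [0.0, 0.0, 0.0], [0.0, 0.0, 0.0], [0.0, 0.0, 0.0], [0.0, 0.0, 0.0]]
end err mm [ 0.   0.5 -0.2] deg 0.28
```

View pics/w2.png

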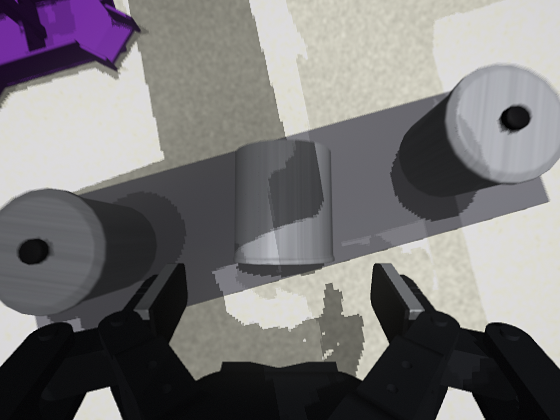

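The beaker at (284,205) sits centred between the fingers. Its bead rim, at (284,262), is on the far side, so the base is toward the robot as expected. Descending.

Call:
{"api": "move_arm", "payload": {"grip": [-1,-1,-1,-1,-1], "offset": [[0,0,20],[0,0,19],[0,0,20],[0,0,19],[0,1,20]], "delta_rot": [[0,0,0],[0,0,0],[0,0,0],[0,0,0],[0,0,0]]}}

```text
time: 5.15
tcp_pos: [0.5678, 0.2568, 0.0369]
tcp_rot: [[-0.916, 0.184, -0.356], [0.17, 0.983, 0.07], [0.363, 0.003, -0.932]]
force: [-0.6, 0.5, 0.9]
width: 0.0854
```

Call:
{"api": "move_arm", "payload": {"grip": [-1,0.1,0.3,0.4,0.4], "offset": [[0,0,0],[0,0,0],[0,0,0],[0,0,0],[0,0,0]], "delta_rot": [[0,0,0],[0,0,0],[0,0,0],[0,0,0],[0,0,0]], "force": 40}}

```text
time: 5.65
tcp_pos: [0.5685, 0.2565, 0.0356]
tcp_rot: [[-0.915, 0.184, -0.36], [0.17, 0.983, 0.069], [0.367, 0.002, -0.93]]
force: [0.3, -1.3, 7.6]
width: 0.0663
```

Call:
{"api": "move_arm", "payload": {"grip": [0.5,0.5,0.5,0.5,0.5], "offset": [[0,0,0],[5,0,-14],[5,0,-14],[5,0,-14],[5,0,-14]], "delta_rot": [[0,0,0],[0,0,0],[0,0,0],[0,0,0],[0,0,0]], "force": 60}}

```text
time: 6.15
tcp_pos: [0.569, 0.256, 0.093]
tcp_rot: [[-0.913, 0.184, -0.363], [0.171, 0.983, 0.068], [0.369, 0.001, -0.929]]
force: [-0.2, 0.3, -2.3]
width: 0.0656
```

```bash
python3 - <<'E'
from pl import *
p=cam('wrist','w3.png'); q=cam('scene','s3.png'); o=manip.observe(); print(o['qpos'].round(3),o['tcp_pos'].round(4),o['width'],o['force'])
a=cv2.imread('pics/s3.png')[60:260,250:480]; cv2.imwrite('pics/s3z.png',cv2.resize(a,None,fx=3,fy=3))
E
```

```text
[ 0.182  0.84   1.308  0.137  1.346 -1.258] [0.5704 0.2564 0.0941] 0.06562366129969176 [ 0.15693044 -0.19634677 -1.70692752]
```

View pics/w3.png

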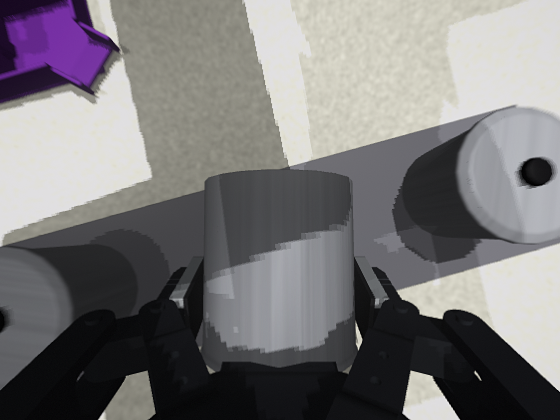

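View pics/s3z.png

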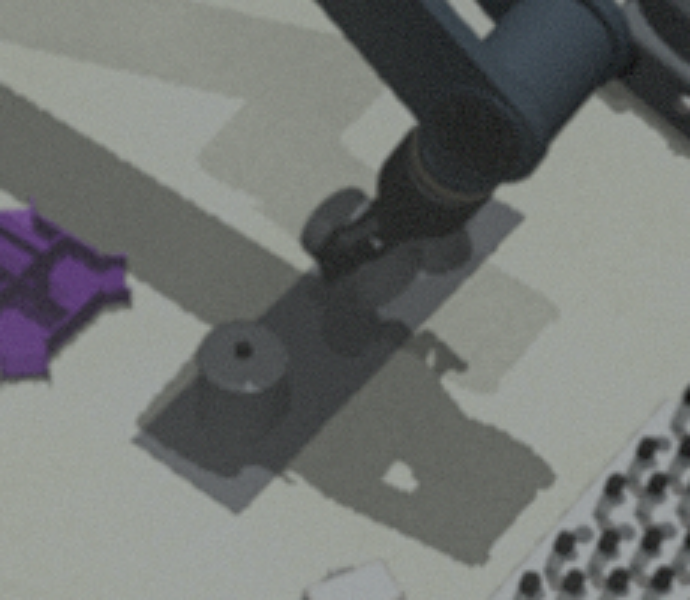

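```bash
cat > bt.py <<'E'
from pl import *
from scipy.optimize import least_squares
p=cam('wrist'); o=manip.observe(); P=o['tcp_pos'];R=o['tcp_rot']
C=cloud(p)[170:345,207:350].reshape(-1,3); X=(C-P)@R; X=X[~np.isnan(X[:,0])]
Y=X[(np.abs(X[:,1])<.030)&(X[:,2]<.01)&(X[:,2]>-.06)]
def f(q):
    a=np.array([np.cos(q[0])*np.cos(q[1]),np.sin(q[1]),-np.sin(q[0])*np.cos(q[1])]); d=Y-np.array([0,q[2],q[3]]); d=d-np.outer(d@a,a); return np.linalg.norm(d,axis=1)-.0335
r=least_squares(f,[-.38,0,0,0],loss='soft_l1',f_scale=.002);q=r.x
a=np.array([np.cos(q[0])*np.cos(q[1]),np.sin(q[1]),-np.sin(q[0])*np.cos(q[1])])
c=np.array([0,q[2],q[3]]); s=(Y-c)@a
print('pitch,side',np.degrees(q[:2]),'c',q[2:],'rms',np.sqrt(np.mean(r.fun**2)),'ends',np.percentile(s,[.5,99.5]), 'axis world', R@a)
print('base world', P+R@(c+a*np.percentile(s,99.5)))
E
python3 bt.py
```

```text
pitch,side [-21.52305309  -0.28023924] c [ 0.00088505 -0.00019988] rms 0.0005292700138009671 ends [-0.01999148  0.04383046] axis world [-9.83856395e-01  1.78957296e-01  9.38571781e-04]
base world [0.52672568 0.26488491 0.09290149]
```

```bash
python3 - <<'E'
from pl import *
a=cam('top','t3.png'); o=manip.observe()
P=o['tcp_pos'];R=o['tcp_rot']; w=cam('wrist'); Rw,t=RT(w); c=-Rw.T@t; print('cam in tool',R.T@(c-P)); uv=proj(a,c)[0]; print(uv)
im=a['pixels'].copy(); cv2.circle(im,(int(uv[0]),int(uv[1])),2,(0,0,255),-1)
cv2.imwrite('pics/t3z.png',cv2.convertScaleAbs(cv2.resize(im[140:290,60:260],None,fx=4,fy=4),alpha=2))
C=cloud(a); X=(C-P)@R; m=(X[...,0]>.03)&(X[...,0]<.14)&(np.abs(X[...,1])<.05)&(X[...,2]<-.06)&(X[...,2]>-.2); print(m.sum(), X[m][:20])
E
```

```text
cam in tool [ 0.07479088  0.00059089 -0.12743405]
[129.99289049 200.04311146]
46 [[ 0.03053834 -0.02599604 -0.14092835]
 [ 0.03072264 -0.0213343  -0.13673377]
 [ 0.03109681 -0.0236546  -0.13788152]
 [ 0.03021587 -0.02516119 -0.13724758]
 [ 0.03245897 -0.02182287 -0.13595979]
 [ 0.0319574  -0.02357466 -0.13586297]
 [ 0.03069151 -0.02483552 -0.13467723]
 [ 0.03409618 -0.02016666 -0.13442454]
 [ 0.03318054 -0.02164699 -0.13373208]
 [ 0.03140042 -0.02257043 -0.13180152]
 [ 0.03129819 -0.02459151 -0.132279  ]
 [ 0.03453021 -0.0177059  -0.13114565]
 [ 0.03385726 -0.0193499  -0.13080057]
 [ 0.03197008 -0.02019959 -0.12870432]
 [ 0.03276732 -0.02281479 -0.13048234]
 [ 0.03006115 -0.0231512  -0.12721166]
 [ 0.0354688  -0.0176624  -0.12920645]
 [ 0.03469518 -0.01924198 -0.12871346]
 [ 0.03235392 -0.01979371 -0.12594785]
 [ 0.03191882 -0.02161063 -0.12595022]]
```

View pics/t3z.png

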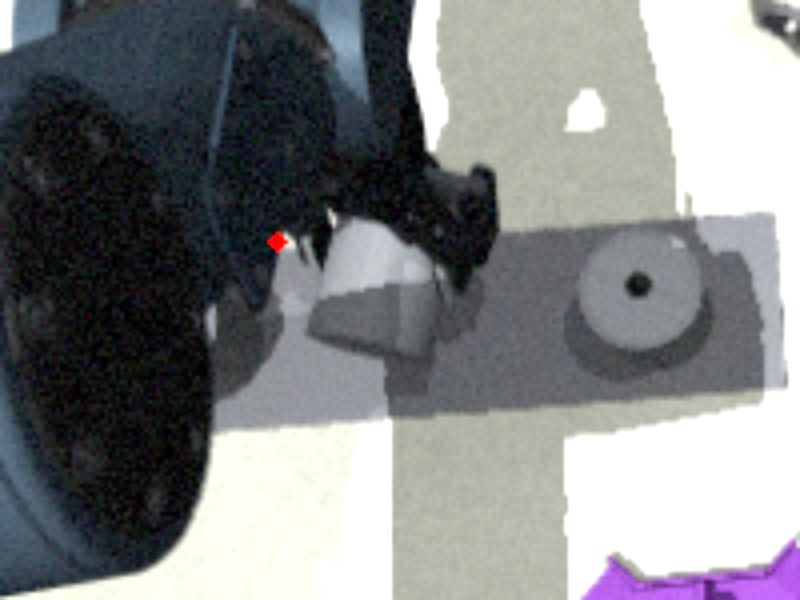

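```bash
cat > kin.py <<'E'
import numpy as np
from scipy.spatial.transform import Rotation as Ro
from scipy.optimize import least_squares
D=[([-1.29251,.52845,1.43391,0,1.18142,-.17852],[.27549,-.56023,.24434]),
([.234,.457,1.486,.002,1.195,-1.158],[.542,.244,.2706]),
([.182,.84,1.308,.137,1.346,-1.258],[.5704,.2564,.0941])]
Y=lambda a:Ro.from_rotvec([0,a,0]).as_matrix(); Z=lambda a:Ro.from_rotvec([0,0,a]).as_matrix()
def fk(q,k,full=False):
    d1,L1,L2,Lt,off=k
    s=np.array([0,0,d1]); R=Z(q[0]); sh=s+R@[0,off,0]; R=R@Y(q[1]); el=sh+R@[0,0,L1]; R=R@Y(q[2]); wr=el+R@[0,0,L2]; R=R@Z(q[3])@Y(q[4]); t=wr+R@[0,0,Lt]
    return (t,el,wr,R@Z(q[5])) if full else t
def fit():
    f=lambda k:np.concatenate([fk(q,k)-p for q,p in D])
    return least_squares(f,[.3,.4,.35,.25,.11])
E
python3 - <<'E'
from kin import *
r=fit(); print(r.x, (r.fun*1000).round(1))
for q,p in D: t,el,wr,R=fk(q,r.x,True); print(el.round(3),wr.round(3)); print(R.round(3))
from plant import manip
print(manip.observe()['tcp_rot'].round(3))
E
```

```text
[0.22117608 0.54354551 0.3681094  0.30681159 0.11005803] [-1.1  0.4 -1.1  0.3 -1.  -2.3  1.1  2.2  3.4]
[ 0.181 -0.233  0.691] [ 0.275 -0.56   0.55 ]
[[-0.441  0.897 -0.001]
 [ 0.897  0.441  0.002]
 [ 0.002  0.    -1.   ]]
[0.208 0.163 0.709] [0.541 0.242 0.575]
[[-0.179 -0.984  0.003]
 [-0.984  0.179  0.003]
 [-0.003 -0.003 -1.   ]]
[0.378 0.181 0.584] [0.682 0.237 0.383]
[[-0.185 -0.915 -0.359]
 [-0.983  0.171  0.069]
 [-0.002  0.365 -0.931]]
[[-0.913  0.184 -0.365]
 [ 0.171  0.983  0.068]
 [ 0.371 -0.    -0.929]]
```

```bash
cat >> kin.py <<'E'
LIM=np.array([[-3.08,3.08],[-.75,2.2],[.22,2.44],[-1.43,4.57],[0,2.65],[-2.85,2.85]])
k0=fit().x
def ik(P,Rt,k=k0):
    """all solutions; Rt = tool rot (R_model@Z(pi/2))"""
    d1,L1,L2,Lt,off=k; Rm=np.array(Rt)@Z(-np.pi/2); w=np.array(P)-Lt*Rm[:,2]
    rho=np.hypot(w[0],w[1]); 
    if rho<off: return []
    r=np.sqrt(rho**2-off**2); q1=np.arctan2(w[1],w[0])-np.arctan2(off,r)
    z=w[2]-d1; d=np.hypot(r,z); c=(L1**2+L2**2-d**2)/(2*L1*L2)
    if abs(c)>1: return []
    q3=np.pi-np.arccos(c); al=np.arccos((L1**2+d**2-L2**2)/(2*L1*d)); q2=np.arctan2(r,z)-al
    M=(Z(q1)@Y(q2+q3)).T@Rm; q5=np.arccos(np.clip(M[2,2],-1,1)); out=[]
    q4=np.arctan2(M[1,2],M[0,2]); q6=np.arctan2(M[2,1],-M[2,0])
    for a in range(-1,2):
        for b in range(-1,2):
            q=np.array([q1,q2,q3,q4+2*np.pi*a,q5,q6+2*np.pi*b])
            if (q>=LIM[:,0]).all() and (q<=LIM[:,1]).all(): out.append(q)
    return out
E
python3 - <<'E'
from kin import *
for q,p in D[1:]:
    t,el,wr,R=fk(q,k0,True); print(np.round(q,3),[s.round(3) for s in ik(t,R@Z(np.pi/2))])
# final: a_tool=(cos a0,0,sin a0) -> down ; for psi
for a0 in (21.5,45):
  A=np.radians(a0)
  for psi in range(-40,320,20):
    h=np.array([np.cos(np.radians(psi)),np.sin(np.radians(psi)),0]); up=np.array([0,0,1.])
    z=np.cos(A)*h-np.sin(A)*up; x=-np.cos(A)*up-np.sin(A)*h; y=np.cross(z,x)
    R=np.c_[x,y,z]
    print(a0,psi,[s.round(2).tolist() for s in ik([.553,.2515,.049],R)], (np.array([.553,.2515,.049])-k0[3]*z).round(2))
E
```

```text
[ 0.234  0.457  1.486  0.002  1.195 -1.158] [array([ 0.234,  0.457,  1.486,  0.002,  1.195, -1.158])]
[ 0.182  0.84   1.308  0.137  1.346 -1.258] [array([ 0.182,  0.84 ,  1.308,  0.137,  1.346, -1.258])]
21.5 -40 [] [0.33 0.43 0.16]
21.5 -20 [[0.64, 0.97, 2.2, 4.12, 1.21, 1.6]] [0.28 0.35 0.16]
21.5 0 [[0.45, 1.0, 2.44, 3.56, 1.47, 1.7]] [0.27 0.25 0.16]
21.5 20 [] [0.28 0.15 0.16]
21.5 40 [] [0.33 0.07 0.16]
21.5 60 [[-0.26, 0.98, 2.32, 1.89, 1.24, 1.42]] [0.41 0.   0.16]
21.5 80 [[-0.28, 0.97, 2.05, 1.42, 1.21, 1.69]] [ 0.5  -0.03  0.16]
21.5 100 [[-0.23, 1.02, 1.76, 1.06, 1.36, 1.91]] [ 0.6  -0.03  0.16]
21.5 120 [[-0.15, 1.1, 1.46, 0.81, 1.59, 2.02]] [0.7  0.   0.16]
21.5 140 [[-0.05, 1.19, 1.16, 0.62, 1.84, 2.03]] [0.77 0.07 0.16]
21.5 160 [[0.05, 1.3, 0.87, 0.44, 2.1, 1.96]] [0.82 0.15 0.16]
21.5 180 [[0.17, 1.39, 0.62, 0.21, 2.31, 1.77]] [0.84 0.25 0.16]
21.5 200 [[0.28, 1.45, 0.47, -0.1, 2.41, 1.47]] [0.82 0.35 0.16]
21.5 220 [[0.39, 1.43, 0.53, -0.4, 2.32, 1.17]] [0.77 0.43 0.16]
21.5 240 [[0.49, 1.34, 0.75, -0.6, 2.1, 1.01]] [0.7  0.5  0.16]
21.5 260 [[0.59, 1.24, 1.03, -0.
[... 594 characters left out ...]
4 0.27]
45 100 [[-0.12, 0.83, 1.8, 0.91, 1.03, 2.15]] [0.59 0.04 0.27]
45 120 [[-0.07, 0.91, 1.57, 0.66, 1.25, 2.14]] [0.66 0.06 0.27]
45 140 [[0.0, 0.99, 1.35, 0.48, 1.47, 2.06]] [0.72 0.11 0.27]
45 160 [[0.09, 1.06, 1.15, 0.31, 1.66, 1.92]] [0.76 0.18 0.27]
45 180 [[0.18, 1.12, 1.0, 0.13, 1.8, 1.73]] [0.77 0.25 0.27]
45 200 [[0.27, 1.15, 0.93, -0.06, 1.85, 1.5]] [0.76 0.33 0.27]
45 220 [[0.36, 1.13, 0.96, -0.24, 1.8, 1.27]] [0.72 0.39 0.27]
45 240 [[0.45, 1.09, 1.08, -0.41, 1.66, 1.08]] [0.66 0.44 0.27]
45 260 [[0.52, 1.02, 1.26, -0.58, 1.46, 0.94]] [0.59 0.47 0.27]
45 280 [[0.58, 0.94, 1.47, -0.77, 1.22, 0.86]] [0.52 0.47 0.27]
45 300 [[0.6, 0.86, 1.7, -1.02, 0.98, 0.85]] [0.44 0.44 0.27]
```

```bash
python3 - <<'E'
from h import *
p=cam('scene'); C=cloud(p).reshape(-1,3); C=C[~np.isnan(C[:,0])]
q=cam('top'); C2=cloud(q).reshape(-1,3); C2=C2[~np.isnan(C2[:,0])]
for nm,A in (('scene',C),('top',C2)):
  print(nm)
  for x in np.arange(.62,1.0,.04):
    print(round(x,2),[ (lambda s: round(float(np.percentile(s[:,2],98)),2) if len(s)>3 else None)(A[(abs(A[:,0]-x)<.02)&(abs(A[:,1]-y)<.02)]) for y in np.arange(-.02,.52,.04)])
E
```

```text
scene
0.62 [0.0, 0.0, 0.01, 0.01, 0.01, 0.44, 0.28, 0.45, 0.09, 0.01, 0.0, 0.0, 0.0, 0.0]
0.66 [0.0, 0.0, 0.0, 0.0, 0.0, 0.42, 0.39, 0.42, 0.42, 0.0, 0.01, 0.0, 0.0, 0.0]
0.7 [0.0, 0.0, 0.0, 0.0, 0.0, 0.39, 0.39, 0.39, 0.4, 0.0, 0.0, 0.0, 0.0, 0.0]
0.74 [0.06, 0.07, 0.07, 0.0, 0.0, 0.0, 0.0, 0.0, 0.0, 0.0, 0.0, 0.0, 0.0, 0.0]
0.78 [0.05, 0.07, 0.07, 0.0, 0.0, 0.0, 0.0, 0.0, 0.0, 0.0, 0.01, 0.0, 0.0, 0.0]
0.82 [0.05, 0.05, 0.0, 0.1, 0.1, 0.05, 0.1, 0.1, 0.06, 0.1, 0.01, 0.07, 0.08, 0.09]
0.86 [0.05, 0.05, 0.0, 0.1, 0.1, 0.1, 0.1, 0.1, 0.1, 0.05, 0.0, 0.08, 0.08, 0.08]
0.9 [0.05, 0.05, 0.0, 0.1, 0.1, 0.1, 0.1, 0.1, 0.1, 0.1, 0.0, 0.08, 0.08, 0.08]
0.94 [0.05, 0.05, 0.0, 0.05, 0.05, 0.05, 0.05, 0.03, 0.0, 0.0, 0.0, 0.0, 0.0, 0.0]
0.98 [0.0, 0.0, 0.0, 0.0, 0.0, 0.0, 0.0, 0.0, 0.0, 0.0, 0.0, 0.0, 0.0, 0.0]
top
0.62 [0.0, 0.0, 0.01, 0.01, 0.01, 0.44, 0.37, 0.45, None, 0.0, None, None, None, None]
0.66 [0.0, 0.0, 0.0, 0.0, 0.0, 0.42, 0.39, 0.42, 0.42, None, None, None, None, None]
0.7 [0.0, 0.0, 0.0, 0.0, 0.0, 0.39, 0.39, 0.39, 0.4, None, None, None, None, None]
0.74 [0.06, 0.07, 0.07, 0.0, 0.0, 0.0, 0.0, 0.0, None, None, None, None, None, None]
0.78 [0.0, 0.07, 0.07, 0.0, 0.0, 0.0, 0.0, 0.0, None, None, None, None, None, None]
0.82 [0.05, 0.05, 0.0, 0.1, 0.1, 0.05, 0.1, 0.09, None, None, None, None, 0.08, 0.08]
0.86 [0.06, 0.05, 0.0, 0.1, 0.1, 0.1, 0.1, 0.1, 0.1, None, None, 0.08, 0.08, 0.08]
0.9 [0.05, 0.05, 0.0, 0.1, 0.1, 0.1, 0.1, 0.09, 0.1, 0.1, 0.0, 0.08, 0.08, 0.08]
0.94 [0.05, 0.05, 0.0, 0.05, 0.05, 0.05, 0.05, 0.01, 0.0, 0.0, 0.0, 0.0, 0.0, 0.0]
0.98 [0.0, 0.0, 0.0, 0.0, 0.0, 0.0, 0.0, 0.0, 0.0, 0.0, 0.0, 0.0, 0.0, 0.0]
```

View pics/t3.png

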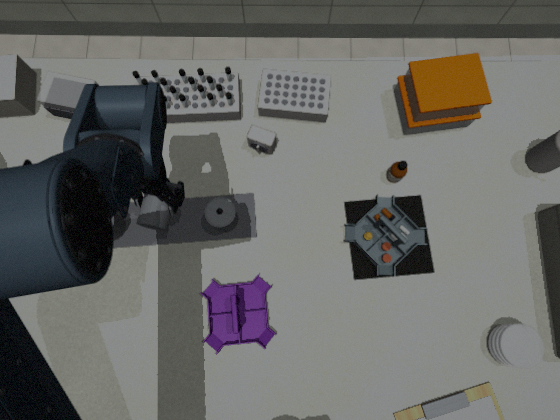

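Call:
{"api": "move_arm", "payload": {"grip": [0.5,0.5,0.5,0.5,0.5], "offset": [[-7,0,17],[-6,0,15],[-4,0,10],[-2,0,6],[-1,0,3]], "delta_rot": [[0,0,0],[0,0,0],[0,0,0],[0,0,0],[0,0,0]]}}

```text
time: 7.0
tcp_pos: [0.5669, 0.2558, 0.0359]
tcp_rot: [[-0.911, 0.183, -0.369], [0.171, 0.983, 0.067], [0.375, -0.001, -0.927]]
force: [-2.3, -1.6, 10.5]
width: 0.0658
```

Call:
{"api": "move_arm", "payload": {"grip": [0.5,0.5], "offset": [[0,0,0],[0,0,0]], "delta_rot": [[0,0,0],[0,0,0]]}}

```text
time: 7.2
tcp_pos: [0.5685, 0.2561, 0.0362]
tcp_rot: [[-0.913, 0.184, -0.364], [0.171, 0.983, 0.068], [0.37, 0.0, -0.929]]
force: [-1.0, -0.1, -1.4]
width: 0.0661
```

Call:
{"api": "move_arm", "payload": {"grip": [-0.2,-0.6,-1,-1,-1], "offset": [[0,0,0],[0,0,0],[0,0,0],[0,0,0],[0,0,0]], "delta_rot": [[0,0,0],[0,0,0],[0,0,0],[0,0,0],[0,0.05,0]]}}

```text
time: 7.7
tcp_pos: [0.5672, 0.2565, 0.0371]
tcp_rot: [[-0.893, 0.183, -0.411], [0.166, 0.983, 0.077], [0.418, 0.0, -0.908]]
force: [0.3, 0.3, 0.3]
width: 0.0848
```

Call:
{"api": "move_arm", "payload": {"grip": [-1,-1,-1,-1,-1], "offset": [[0,0,0],[0,0,0],[0,0,0],[0,0,0],[0,0,0]], "delta_rot": [[0,0.08,0],[0,0.08,0],[0,0.08,0],[0,0.08,0],[0,0.04,0]]}}

```text
time: 8.2
tcp_pos: [0.5687, 0.2556, 0.0354]
tcp_rot: [[-0.69, 0.184, -0.7], [0.13, 0.983, 0.131], [0.712, -0.0, -0.702]]
force: [-0.5, -0.0, -0.2]
width: 0.0853
```

```bash
python3 - <<'E'
from pl import *
p=cam('wrist','w4.png'); o=manip.observe(); print(o['qpos'].round(3),o['tcp_pos'].round(4),o['tcp_rot'].round(3),o['force'].round(1))
E
```

```text
[ 0.138  1.097  1.05   0.232  1.755 -1.296] [0.5688 0.2554 0.0346] [[-0.69   0.185 -0.7  ]
 [ 0.13   0.983  0.131]
 [ 0.712 -0.    -0.702]] [ 0.7  0.6 -0.4]
```

View pics/w4.png

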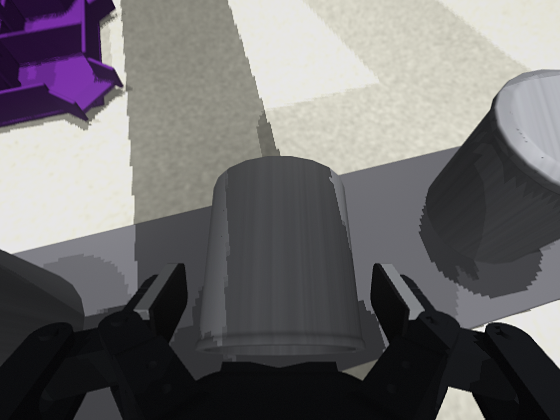

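Call:
{"api": "move_arm", "payload": {"grip": [0,0.3,0.5,0.5,0.5], "offset": [[0,0,0],[0,0,0],[0,0,0],[0,0,0],[0,0,0]], "delta_rot": [[0,0,0],[0,0,0],[0,0,0],[0,0,0],[0,0,0]], "force": 50}}

```text
time: 8.75
tcp_pos: [0.568, 0.2562, 0.0364]
tcp_rot: [[-0.692, 0.183, -0.698], [0.129, 0.983, 0.13], [0.71, -0.0, -0.704]]
force: [0.1, -0.5, -1.4]
width: 0.0661
```

Call:
{"api": "move_arm", "payload": {"grip": [0.5,0.5,0.5,0.5,0.5], "offset": [[10,0,-10],[14,0,-14],[14,0,-14],[10,0,-10],[0,0,0]], "delta_rot": [[0,0,0],[0,0,0],[0,0,0],[0,0,0],[0,0,0]]}}

```text
time: 9.25
tcp_pos: [0.5703, 0.2563, 0.1078]
tcp_rot: [[-0.696, 0.184, -0.694], [0.128, 0.983, 0.131], [0.706, 0.002, -0.708]]
force: [-0.1, 0.6, -2.1]
width: 0.066
```

```bash
sed -i 's/\[-.38,0,0,0\]/[-.78,0,0,0]/; s/170:345/160:340/; s/207:350/215:345/' bt.py; python3 bt.py; python3 -c "
from plant import manip
o=manip.observe();print(o['qpos'].round(3),o['tcp_pos'].round(4),o['tcp_rot'].round(4).tolist(),o['force'],o['width'])"
```

```text
pitch,side [-45.42059689  -0.31524116] c [ 0.00078568 -0.00018002] rms 0.0005363116868722584 ends [-0.0286691   0.04253317] axis world [-0.98394675  0.17832796 -0.00692382]
base world [0.52794873 0.26447514 0.10598045]
[ 0.139  1.004  1.053  0.236  1.836 -1.276] [0.5695 0.2561 0.1061] [[-0.695, 0.1837, -0.6952], [0.1289, 0.983, 0.1309], [0.7074, 0.0014, -0.7068]] [-0.8705153   0.55095451 -1.49895522] 0.06636888061475951
```

```bash
cat > tg.py <<'E'
from pl import *; from kin import ik
A=np.radians(45.42)
def final_R(psi):
    h=np.array([np.cos(np.radians(psi)),np.sin(np.radians(psi)),0]); up=np.array([0,0,1.])
    z=np.cos(A)*h-np.sin(A)*up; x=-np.cos(A)*up-np.sin(A)*h; return np.c_[x,np.cross(z,x),z]
E
python3 - <<'E'
from tg import *
R=final_R(170); print([s.round(2) for s in ik([.553,.2515,.0485],R)])
o=manip.observe(); R0=o['tcp_rot']; print(Ro.from_matrix(R0.T@R).as_rotvec())
# spin positive: two halves
mid=R0@Ro.from_rotvec([0,0,np.pi/2]).as_matrix()
s=plan([.561,.254,.11],mid,13); plan([.553,.2515,.10],R,13,start=s)
E
```

```text
[array([0.13, 1.09, 1.08, 0.22, 1.73, 1.83])]
[-0.01214551 -0.01284996  3.13523614]
off [[1.0, 0.0, 0.0], [0.0, -1.0, 0.0], [1.0, 0.0, 1.0], [0.0, -1.0, 0.0], [1.0, 0.0, 0.0]] 
rot [[0.0, 0.0, 0.12], [0.0, 0.0, 0.12], [0.0, 0.0, 0.12], [0.0, 0.0, 0.12], [0.0, 0.0, 0.12]]
off [[0.0, -1.0, 0.0], [1.0, 0.0, 1.0], [0.0, -1.0, 0.0], [0.0, -1.0, 0.0], [0.0, 0.0, 0.0]] 
rot [[0.0, 0.0, 0.12], [0.0, 0.0, 0.13], [0.0, 0.0, 0.12], [0.0, 0.0, 0.12], [0.0, 0.0, 0.12]]
off [[0.0, -1.0, 0.0], [0.0, -1.0, 1.0], [0.0, 0.0, 0.0]] 
rot [[0.0, 0.0, 0.12], [0.0, 0.0, 0.12], [0.0, 0.0, 0.12]]
end err mm [ 0.2  0.4 -0.2] deg 0.05
off [[0.0, 0.0, 1.0], [-1.0, 0.0, 1.0], [0.0, 0.0, 1.0], [0.0, 1.0, 1.0], [0.0, 0.0, 1.0]] 
rot [[0.0, 0.0, 0.12], [0.0, 0.0, 0.12], [0.0, 0.0, 0.12], [0.0, 0.0, 0.12], [0.0, 0.0, 0.12]]
off [[-1.0, 0.0, 1.0], [0.0, 1.0, 1.0], [0.0, 0.0, 1.0], [0.0, 0.0, 0.0], [0.0, 1.0, 1.0]] 
rot [[-0.01, 0.0, 0.12], [0.0, 0.0, 0.12], [0.0, 0.0, 0.12], [0.0, 0.0, 0.12], [0.0, 0.0, 0.12]]
off [[0.0, 0.0, 1.0], [0.0, 0.0, 1.0], [0.0, 1.0, 1.0]] 
rot [[0.0, 0.0, 0.12], [0.0, 0.0, 0.12], [0.0, 0.0, 0.13]]
end err mm [ 0.2 -0.4  0.1] deg 0.3
```

Pure spin first, then I correct the position.

Call:
{"api": "move_arm", "payload": {"grip": [0.5,0.5,0.5,0.5,0.5], "offset": [[0,0,0],[0,0,0],[0,0,0],[0,0,0],[0,0,0]], "delta_rot": [[0,0,0.12],[0,0,0.12],[0,0,0.12],[0,0,0.12],[0,0,0.12]]}}

```text
time: 9.8
tcp_pos: [0.5679, 0.2558, 0.1031]
tcp_rot: [[-0.464, 0.544, -0.699], [0.666, 0.735, 0.13], [0.585, -0.405, -0.703]]
force: [0.3, -0.4, -0.9]
width: 0.0662
```

Call:
{"api": "move_arm", "payload": {"grip": [0.5,0.5,0.5,0.5,0.5], "offset": [[0,0,0],[0,0,0],[0,0,0],[0,0,0],[0,0,0]], "delta_rot": [[0,0,0.12],[0,0,0.12],[0,0,0.12],[0,0,0.12],[0,0,0.12]]}}

```text
time: 10.3
tcp_pos: [0.5679, 0.2558, 0.1031]
tcp_rot: [[-0.075, 0.711, -0.699], [0.964, 0.231, 0.13], [0.254, -0.665, -0.703]]
force: [-0.0, -0.2, -1.0]
width: 0.0661
```

Call:
{"api": "move_arm", "payload": {"grip": [0.5,0.5,0.5,0.5,0.5], "offset": [[0,0,0],[0,0,0],[0,0,0],[0,0,0],[0,0,0]], "delta_rot": [[0,0,0.12],[0,0,0.12],[0,0,0.12],[0,0,0.12],[0,0,0.12]]}}

```text
time: 10.8
tcp_pos: [0.5679, 0.2558, 0.1031]
tcp_rot: [[0.339, 0.629, -0.699], [0.926, -0.354, 0.13], [-0.166, -0.692, -0.703]]
force: [0.2, -0.2, -1.5]
width: 0.0662
```

Call:
{"api": "move_arm", "payload": {"grip": [0.5,0.5,0.5,0.5,0.5], "offset": [[0,0,0],[0,0,0],[0,0,0],[0,0,0],[0,0,0]], "delta_rot": [[0,0,0.12],[0,0,0.12],[0,0,0.12],[0,0,0.12],[0,0,0.12]]}}

```text
time: 11.3
tcp_pos: [0.5679, 0.2558, 0.1031]
tcp_rot: [[0.635, 0.328, -0.7], [0.564, -0.815, 0.13], [-0.528, -0.477, -0.703]]
force: [0.6, 0.1, -1.1]
width: 0.0663
```

Call:
{"api": "move_arm", "payload": {"grip": [0.5,0.5,0.5,0.5,0.5], "offset": [[0,0,0],[0,0,0],[0,0,0],[0,0,0],[0,0,0]], "delta_rot": [[0,0,0.12],[0,0,0.12],[0,0,0.12],[0,0,0.12],[0,0,0.12]]}}

```text
time: 11.8
tcp_pos: [0.5679, 0.2558, 0.1031]
tcp_rot: [[0.709, -0.088, -0.7], [0.005, -0.991, 0.13], [-0.705, -0.096, -0.703]]
force: [0.6, -0.4, -1.4]
width: 0.0662
```

```bash
python3 - <<'E'
from tg import *
p=cam('top'); C=cloud(p)
X=C.reshape(-1,3); X=X[~np.isnan(X[:,0])]
plan([.553,.2515,.09],final_R(170),4)
o=manip.observe(); print(o['qpos'].round(2),o['width'],o['tcp_pos'])
w=cam('wrist','w5.png'); s=cam('scene','s5.png'); a=cv2.imread('pics/s5.png')[60:260,250:480]; cv2.imwrite('pics/s5z.png',cv2.resize(a,None,fx=3,fy=3))
E
```

```text
off [[0.0, 2.0, 5.0], [-1.0, 1.0, 5.0], [0.0, 2.0, 4.0], [0.0, 2.0, 5.0]] 
rot [[0.0, 0.0, 0.03], [0.0, 0.01, 0.03], [-0.01, 0.0, 0.03], [0.0, 0.0, 0.04]]
end err mm [ 0.1 -0.2 -0. ] deg 0.33
[0.14 1.01 1.06 0.24 1.84 1.73] 0.06582290481851576 [0.56788552 0.2558266  0.10309906]
```

View pics/s5z.png

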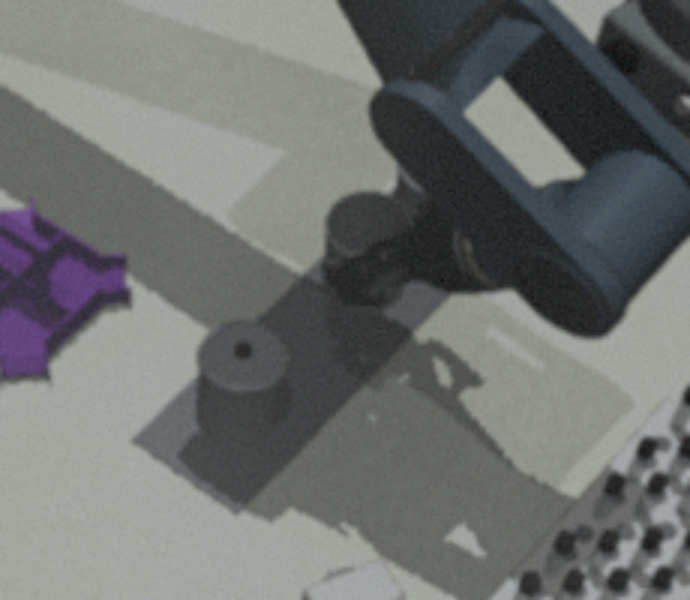

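View pics/w5.png

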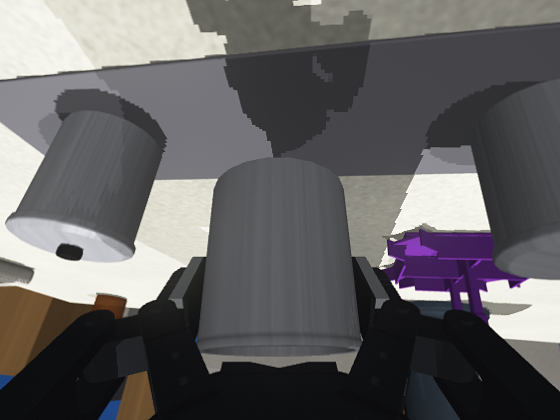

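Call:
{"api": "move_arm", "payload": {"grip": [0.5,0.5,0.5,0.5,0.5], "offset": [[0,2,5],[-1,1,5],[0,2,4],[0,2,5],[0,0,0]], "delta_rot": [[0,0,0.03],[0,0.01,0.03],[-0.01,0,0.03],[0,0,0.04],[0,0,0]]}}

```text
time: 12.45
tcp_pos: [0.5526, 0.2514, 0.0904]
tcp_rot: [[0.7, -0.169, -0.694], [-0.12, -0.986, 0.119], [-0.704, -0.0, -0.71]]
force: [0.3, -0.7, -2.2]
width: 0.0661
```

```bash
python3 bt.py; python3 - <<'E'
from tg import *
p=cam('wrist','w6.png'); C=cloud(p); np.save('C6.npy',C)
plan([.553,.2515,.05],final_R(170),5)
E
```

```text
pitch,side [-45.51173064  -0.23282692] c [-0.00036447 -0.0007069 ] rms 0.0005426696706971289 ends [-0.0253215   0.04516753] axis world [-0.00299765  0.00612251 -0.99997676]
base world [0.55357657 0.2520522  0.04603459]
off [[6.0, 0.0, 6.0], [5.0, 0.0, 6.0], [6.0, 0.0, 6.0], [6.0, 0.0, 6.0], [5.0, 0.0, 6.0]] 
rot [[0.0, 0.0, 0.0], [0.0, 0.0, 0.0], [0.0, 0.0, 0.0], [0.0, 0.0, 0.0], [0.0, 0.0, 0.0]]
end err mm [-0.5  0.3 -0.1] deg 0.31
```

View pics/w6.png

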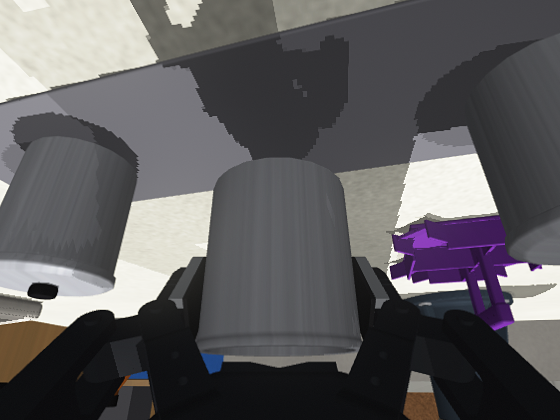

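Call:
{"api": "move_arm", "payload": {"grip": [0.5,0.5,0.5,0.5,0.5], "offset": [[6,0,6],[5,0,6],[6,0,6],[6,0,6],[4,0,4]], "delta_rot": [[0,0,0],[0,0,0],[0,0,0],[0,0,0],[0,0,0]]}}

```text
time: 13.05
tcp_pos: [0.5529, 0.2515, 0.0507]
tcp_rot: [[0.7, -0.169, -0.693], [-0.119, -0.986, 0.12], [-0.704, -0.001, -0.71]]
force: [-0.4, 1.0, -0.5]
width: 0.0661
```

Call:
{"api": "move_arm", "payload": {"grip": [0.5,0.5,0.5,0.5,0.5], "offset": [[1,0,1],[1,0,1],[0,0,0],[0,0,0],[0,0,0]], "delta_rot": [[0,0,0],[0,0,0],[0,0,0],[0,0,0],[0,0,0]]}}

```text
time: 13.55
tcp_pos: [0.5536, 0.2517, 0.0496]
tcp_rot: [[0.702, -0.169, -0.692], [-0.119, -0.986, 0.12], [-0.702, -0.002, -0.712]]
force: [-0.5, -0.2, -1.2]
width: 0.0661
```

Call:
{"api": "move_arm", "payload": {"grip": [0.5,0.5,0.5], "offset": [[1,0,1],[0,0,0],[0,0,0]], "delta_rot": [[0,0,0],[0,0,0],[0,0,0]]}}

```text
time: 13.85
tcp_pos: [0.5536, 0.2517, 0.0487]
tcp_rot: [[0.701, -0.169, -0.692], [-0.119, -0.986, 0.121], [-0.703, -0.002, -0.711]]
force: [1.3, 0.8, 3.7]
width: 0.0662
```

Call:
{"api": "move_arm", "payload": {"grip": [0.5,0.5,0.5], "offset": [[1,0,1],[0,0,0],[0,0,0]], "delta_rot": [[0,0,0],[0,0,0],[0,0,0]]}}

```text
time: 14.15
tcp_pos: [0.5537, 0.2517, 0.0487]
tcp_rot: [[0.701, -0.169, -0.693], [-0.119, -0.986, 0.121], [-0.703, -0.002, -0.711]]
force: [1.5, -1.0, 10.3]
width: 0.0661
```

Contact. Open.

Call:
{"api": "move_arm", "payload": {"grip": [0.2,-0.1,-0.5,-1,-1], "offset": [[0,0,0],[0,0,0],[0,0,0],[0,0,0],[0,0,0]], "delta_rot": [[0,0,0],[0,0,0],[0,0,0],[0,0,0],[0,0,0]]}}

```text
time: 14.65
tcp_pos: [0.5531, 0.2516, 0.046]
tcp_rot: [[0.701, -0.169, -0.693], [-0.119, -0.986, 0.12], [-0.703, -0.002, -0.711]]
force: [0.2, -0.4, -0.2]
width: 0.0853
```

Call:
{"api": "move_arm", "payload": {"grip": [-1,-1,-1,-1,-1], "offset": [[0,0,-10],[0,0,-25],[0,0,-35],[0,0,-40],[0,0,-40]], "delta_rot": [[0,0,0],[0,0,0],[0,0,0],[0,0,0],[0,0,0]]}}

```text
time: 15.15
tcp_pos: [0.6581, 0.2333, 0.1542]
tcp_rot: [[0.701, -0.169, -0.693], [-0.119, -0.986, 0.12], [-0.703, -0.001, -0.711]]
force: [1.0, -0.1, -0.2]
width: 0.0854
```

```bash
python3 - <<'E'
from tg import *
p=cam('wrist','w7.png'); C=cloud(p); np.save('C7.npy',C); q=cam('top','t7.png'); np.save('T7.npy',cloud(q))
print(manip.observe()['tcp_pos'].round(3),manip.observe()['qpos'].round(2))
cv2.imwrite('pics/t7z.png',cv2.resize(q['pixels'][150:280,60:280],None,fx=3.5,fy=3.5))
E
```

```text
[0.663 0.232 0.157] [0.1  1.07 0.73 0.22 2.08 1.88]
```

View pics/w7.png

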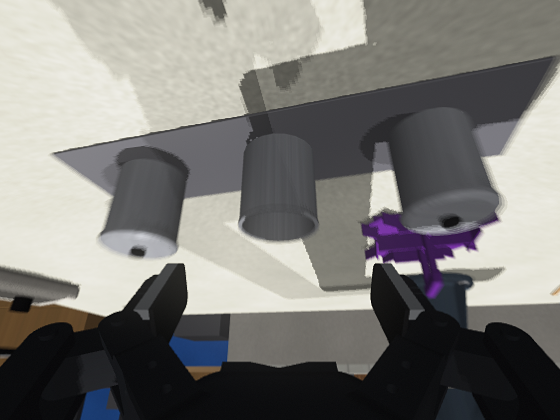

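View pics/t7z.png

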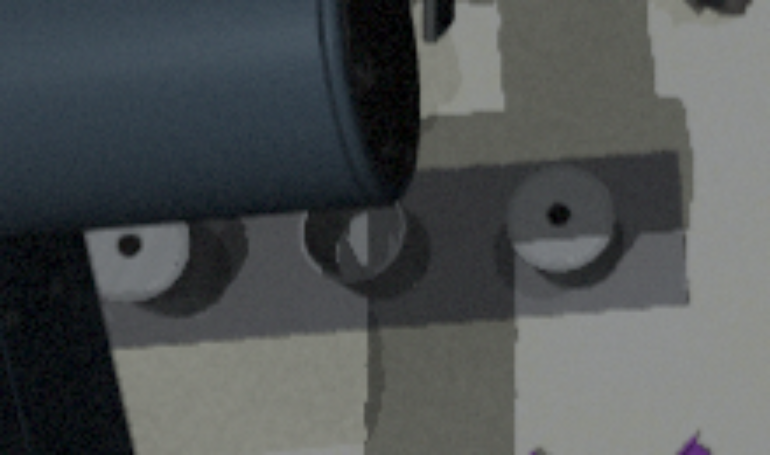

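```bash
cat > pour.py <<'E'
from pl import *; from kin import ik
F=np.diag([-1.,1,-1])
def trayR(d,th):  # bars diagonal azimuth d deg, tilt th deg toward it
    base=Ro.from_euler('z',d-45,degrees=True).as_matrix()
    a=np.radians(d); ax=np.array([-np.sin(a),np.cos(a),0])  # rotate about ax: up->d
    return Ro.from_rotvec(ax*np.radians(th)).as_matrix()@base
H=np.array([0,0,.081]); SP=np.array([.0935/np.sqrt(2)]*2+[.0105])
def tcp_for_lip(lip,d,th,hh=None):
    h=H if hh is None else hh
    Rt=trayR(d,th); return np.array(lip)+Rt@(h-SP), Rt@F
if __name__=='__main__':
    print(trayR(0,45)@[0,0,1])
    B=np.array([.553,.2515,.078])
    for d in range(160,270,15):
        for th in (0,25,45,50):
            P,R=tcp_for_lip(B+[0,0,.015],d,th); print(d,th,P.round(3),[s.round(2).tolist() for s in ik(P,R)])
    print('grasp',[s.round(2).tolist() for s in ik([.5225,-.265,.084],rot_down(42.8))])
E
python3 pour.py
```

```text
[0.70710678 0.         0.70710678]
160 0 [0.641 0.22  0.164] []
160 25 [0.605 0.233 0.196] []
160 45 [0.568 0.246 0.209] [[0.49, 0.45, 2.0, -1.41, 0.56, -1.88]]
160 50 [0.559 0.249 0.21 ] []
175 0 [0.646 0.243 0.164] [[0.2, 0.71, 1.33, 0.0, 1.11, 2.64]]
175 25 [0.608 0.247 0.196] []
175 45 [0.569 0.25  0.209] [[0.4, 0.4, 2.11, 4.47, 0.35, -1.74]]
175 50 [0.559 0.251 0.21 ] [[0.43, 0.41, 2.18, 4.17, 0.46, -1.42]]
190 0 [0.645 0.268 0.164] [[0.24, 0.72, 1.3, 0.0, 1.12, 2.42]]
190 25 [0.607 0.261 0.196] [[0.25, 0.46, 1.8, -0.08, 0.45, 2.5]]
190 45 [0.569 0.254 0.209] [[0.28, 0.36, 2.18, 3.53, 0.2, -1.1]]
190 50 [0.559 0.253 0.21 ] [[0.29, 0.37, 2.27, 3.38, 0.37, -0.94]]
205 0 [0.638 0.291 0.163] [[0.27, 0.72, 1.29, 0.0, 1.13, 2.19]]
205 25 [0.603 0.275 0.196] [[0.22, 0.45, 1.81, 0.21, 0.46, 1.97]]
205 45 [0.568 0.258 0.209] [[0.15, 0.35, 2.2, 2.27, 0.27, -0.14]]
205 50 [0.559 0.254 0.21 ] [[0.13, 0.35, 2.3, 2.54, 0.42, -0.43]]
220 0 [0.625 0.312 0.164] [[0.3, 0.72, 1.3, 0.0, 1.12, 1.96]]
220 25 [0.595 0.287 0.196] [[0.18, 0.46, 1.8, 0.42, 0.54, 1.51]]
220 45 [0.565 0.262 0.209] [[0.03, 
[... 230 characters left out ...]
 45 [0.562 0.265 0.209] [[-0.05, 0.4, 2.1, 1.37, 0.66, 0.19]]
235 50 [0.556 0.256 0.21 ] [[-0.11, 0.41, 2.17, 1.53, 0.74, -0.02]]
250 0 [0.585 0.339 0.164] [[0.36, 0.68, 1.38, 0.0, 1.08, 1.5]]
250 25 [0.572 0.303 0.196] [[0.13, 0.49, 1.74, 0.56, 0.78, 0.89]]
250 45 [0.559 0.267 0.209] [[-0.1, 0.46, 1.99, 1.14, 0.86, 0.18]]
250 50 [0.555 0.257 0.21 ] [[-0.16, 0.47, 2.04, 1.24, 0.92, 0.02]]
265 0 [0.561 0.345 0.164] [[0.38, 0.65, 1.44, 0.0, 1.05, 1.26]]
265 25 [0.558 0.306 0.196] [[0.12, 0.52, 1.69, 0.55, 0.91, 0.66]]
265 45 [0.554 0.268 0.209] [[-0.11, 0.52, 1.85, 0.95, 1.05, 0.14]]
265 50 [0.554 0.258 0.21 ] [[-0.16, 0.54, 1.89, 1.02, 1.11, 0.03]]
grasp [[-0.66, 0.64, 1.75, 0.0, 0.76, 0.17]]
```

```bash
python3 - <<'E'
from pl import *; from kin import ik
o=manip.observe();R=rot_down(42.8);T=[.5225,-.265,.22]
rv=Ro.from_matrix(o['tcp_rot'].T@R).as_rotvec();print(rv,np.linalg.norm(rv))
# bt mid: lift first
s=plan([.64,.18,.25],o['tcp_rot']@Ro.from_rotvec(rv*3/18).as_matrix(),3)
plan(T,R,15,start=s)
for i in range(0,19,3):
    print([q.round(2).tolist() for q in ik(o['tcp_pos']+(np.array(T)-o['tcp_pos'])*i/18+[0,0,.03],o['tcp_rot']@Ro.from_rotvec(rv*i/18).as_matrix())])
E
```

```text
[-0.35653092  0.70897693 -0.87039277] 1.1778565966677095
off [[-25.0, 18.0, -19.0], [-24.0, 18.0, -20.0], [-25.0, 17.0, -21.0]] 
rot [[-0.02, 0.04, -0.05], [-0.02, 0.04, -0.05], [-0.02, 0.04, -0.05]]
end err mm [ 0.4 -0.5  0.2] deg 0.3
off [[-6.0, 30.0, 5.0], [-7.0, 29.0, 5.0], [-9.0, 29.0, 5.0], [-10.0, 29.0, 5.0], [-12.0, 27.0, 6.0]] 
rot [[-0.02, 0.04, -0.05], [-0.02, 0.04, -0.05], [-0.02, 0.04, -0.04], [-0.02, 0.04, -0.05], [-0.02, 0.04, -0.05]]
off [[-14.0, 27.0, 5.0], [-15.0, 27.0, 6.0], [-16.0, 25.0, 5.0], [-18.0, 24.0, 6.0], [-19.0, 24.0, 5.0]] 
rot [[-0.02, 0.04, -0.05], [-0.02, 0.03, -0.05], [-0.02, 0.04, -0.04], [-0.02, 0.04, -0.05], [-0.02, 0.04, -0.05]]
off [[-21.0, 22.0, 5.0], [-22.0, 21.0, 4.0], [-23.0, 20.0, 4.0], [-24.0, 19.0, 3.0], [-25.0, 18.0, 3.0]] 
rot [[-0.02, 0.04, -0.05], [-0.02, 0.04, -0.05], [-0.02, 0.04, -0.04], [-0.02, 0.04, -0.05], [-0.02, 0.04, -0.05]]
end err mm [-0.3 -0.2 -0.1] deg 0.16
[]
[[0.03, 1.02, 0.72, 0.08, 2.04, 1.62]]
[[-0.06, 0.86, 1.0, -0.02, 1.81, 1.36]]
[[-0.17, 0.72, 1.21, -0.09, 1.6, 1.11]]
[[-0.3, 0.6, 1.38, -0.11, 1.41, 0.84]]
[[-0.47, 0.51, 1.49, -0.09, 1.25, 0.53]]
[[-0.66, 0.46, 1.54, 0.0, 1.15, 0.17]]
```

Call:
{"api": "move_arm", "payload": {"grip": [-1,-1,-1], "offset": [[-25,18,-19],[-24,18,-20],[-25,17,-21]], "delta_rot": [[-0.02,0.04,-0.05],[-0.02,0.04,-0.05],[-0.02,0.04,-0.05]]}}

```text
time: 15.55
tcp_pos: [0.6352, 0.1802, 0.2451]
tcp_rot: [[0.792, -0.015, -0.61], [0.022, -0.998, 0.053], [-0.61, -0.055, -0.791]]
force: [0.5, 0.2, 0.6]
width: 0.0856
```

Call:
{"api": "move_arm", "payload": {"grip": [-1,-1,-1,-1,-1], "offset": [[-6,30,5],[-7,29,5],[-9,29,5],[-10,29,5],[-12,27,6]], "delta_rot": [[-0.02,0.04,-0.05],[-0.02,0.04,-0.05],[-0.02,0.04,-0.04],[-0.02,0.04,-0.05],[-0.02,0.04,-0.05]]}}

```text
time: 16.05
tcp_pos: [0.5961, 0.032, 0.2356]
tcp_rot: [[0.871, 0.239, -0.429], [0.256, -0.966, -0.018], [-0.419, -0.094, -0.903]]
force: [1.2, -0.1, 0.5]
width: 0.085
```

Call:
{"api": "move_arm", "payload": {"grip": [-1,-1,-1,-1,-1], "offset": [[-14,27,5],[-15,27,6],[-16,25,5],[-18,24,6],[-19,24,5]], "delta_rot": [[-0.02,0.04,-0.05],[-0.02,0.03,-0.05],[-0.02,0.04,-0.04],[-0.02,0.04,-0.05],[-0.02,0.04,-0.05]]}}

```text
time: 16.55
tcp_pos: [0.5571, -0.1162, 0.2262]
tcp_rot: [[0.847, 0.48, -0.229], [0.485, -0.874, -0.039], [-0.218, -0.078, -0.973]]
force: [0.5, -0.7, 0.1]
width: 0.0856
```

Call:
{"api": "move_arm", "payload": {"grip": [-1,-1,-1,-1,-1], "offset": [[-21,22,5],[-22,21,4],[-23,20,4],[-24,19,3],[-25,18,3]], "delta_rot": [[-0.02,0.04,-0.05],[-0.02,0.04,-0.05],[-0.02,0.04,-0.04],[-0.02,0.04,-0.05],[-0.02,0.04,-0.05]]}}

```text
time: 17.05
tcp_pos: [0.5175, -0.2645, 0.2172]
tcp_rot: [[0.73, 0.683, -0.01], [0.683, -0.73, -0.001], [-0.008, -0.006, -1.0]]
force: [0.9, 0.0, 0.9]
width: 0.0856
```

```bash
cat > m2.py <<'E'
from pl import *
o=manip.observe(); print(o['tcp_pos'].round(4),o['qpos'].round(2))
p=cam('wrist','w8.png'); q=cam('top','t8.png'); np.save('C8.npy',cloud(p)); np.save('T8.npy',cloud(q))
for nm,c in (('wrist',p),('top',q)):
    X=cloud(c).reshape(-1,3); X=X[~np.isnan(X[:,0])]
    m=(abs(X[:,0]-.522)<.08)&(abs(X[:,1]+.265)<.08)&(X[:,2]>.082)&(X[:,2]<.100)
    T=X[m]; 
    if len(T)<30: print(nm,len(T)); continue
    r=cv2.minAreaRect(T[:,:2].astype(np.float32)); w,v=np.linalg.eigh(np.cov(T[:,:2].T)); print(nm,len(T),r,np.degrees(np.arctan2(v[1,1],v[0,1])),np.median(T[:,2]))
# beaker etc in top
C=cloud(q)
for n,(u0,v0,u1,v1) in dict(beaker=(140,192,190,240),la=(78,195,126,245),lb=(198,190,242,235)).items():
    X=C[v0:v1,u0:u1].reshape(-1,3); lo,hi=(.068,.083) if n=='beaker' else (.07,.0845); T=X[(X[:,2]>lo)&(X[:,2]<hi)]; print(n,len(T),cv2.minEnclosingCircle(T[:,:2].astype(np.float32)),(T.max(0)+T.min(0))/2)
E
python3 m2.py
```

```text
[ 0.5175 -0.2645  0.2172] [-0.66  0.51  1.57 -0.01  1.07  0.16]
wrist 1333 ((0.5266947746276855, -0.26470163464546204), (0.07923051714897156, 0.011988965794444084), 42.741943359375) -137.57676098192488 0.09113788989121856
top 98 ((0.5393878221511841, -0.24971051514148712), (0.03410571068525314, 0.011069066822528839), 41.99481201171875) -139.8788141411405 0.09289192858251291
beaker 40 ((0.5718358159065247, 0.2700604796409607), 0.018738318234682083) [0.57183584 0.27055373 0.07465114]
la 488 ((0.5382875204086304, 0.3870030641555786), 0.03608202561736107) [0.53842747 0.3868969  0.07739387]Traceback (most recent call last):
  File "m2.py", line 13, in <module>
    X=C[v0:v1,u0:u1].reshape(-1,3); lo,hi=(.068,.083) if n=='beaker' else (.07,.0845); T=X[(X[:,2]>lo)&(X[:,2]<hi)]; print(n,len(T),cv2.minEnclosingCircle(T[:,:2].astype(np.float32)),(T.max(0)+T.min(0))/2)
                                                                                                                                                                                        ~~~~~^^^
    return umr_maximum(a, axis, None, out, keepdims, initial, where)
ValueError: zero-size array to reduction operation maximum which has no identity
```

View pics/w8.png

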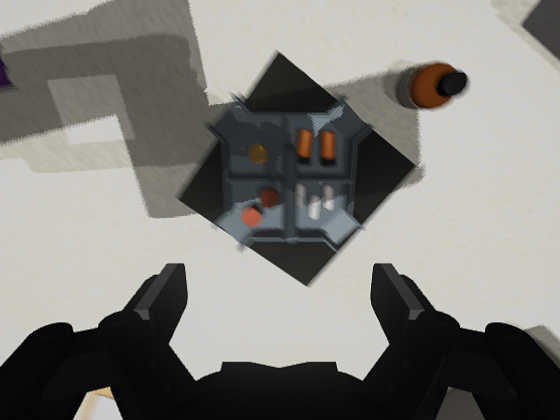

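View pics/t8.png

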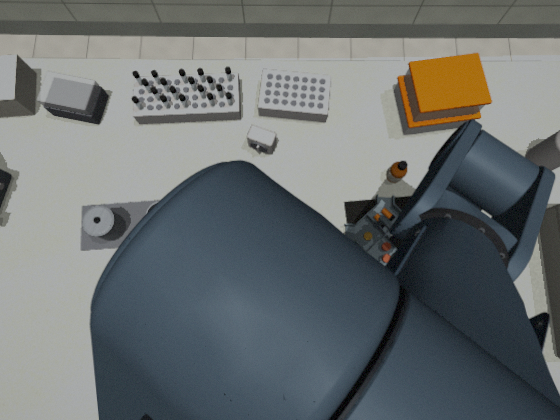

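```bash
python3 - <<'E'
from pl import *
plan([.525,-.265,.15],rot_down(42.7),3)
E
```

```text
off [[3.0, 2.0, 22.0], [3.0, 1.0, 23.0], [3.0, 2.0, 22.0]] 
rot [[0.0, 0.0, 0.0], [0.0, 0.01, 0.0], [-0.01, 0.0, 0.0]]
end err mm [ 0.7 -0.  -0. ] deg 0.25
```

Call:
{"api": "move_arm", "payload": {"grip": [-1,-1,-1,-1,-1], "offset": [[3,2,22],[3,1,23],[3,2,22],[0,0,0],[0,0,0]], "delta_rot": [[0,0,0],[0,0.01,0],[-0.01,0,0],[0,0,0],[0,0,0]]}}

```text
time: 17.65
tcp_pos: [0.5278, -0.2608, 0.1504]
tcp_rot: [[0.732, 0.682, 0.002], [0.682, -0.732, -0.002], [0.0, 0.003, -1.0]]
force: [-0.1, 0.2, 0.5]
width: 0.0856
```

```bash
python3 - <<'E'
from pl import *
p=cam('wrist','w9.png'); o=manip.observe(); P=o['tcp_pos'];R=o['tcp_rot']; print(P.round(4),o['joint_velocities'].round(3).max(),R.round(3).tolist())
X=cloud(p).reshape(-1,3); X=X[~np.isnan(X[:,0])]
T=X[(abs(X[:,0]-.522)<.08)&(abs(X[:,1]+.265)<.08)&(X[:,2]>.085)&(X[:,2]<.100)]
r=cv2.minAreaRect(T[:,:2].astype(np.float32)); w,v=np.linalg.eigh(np.cov(T[:,:2].T)); print(len(T),r,np.degrees(np.arctan2(v[1,1],v[0,1])),np.median(T[:,2]))
c=np.array([*r[0],.084]); print('in tool mm',(R.T@(c-P)*1000).round(1))
E
```

```text
[ 0.5285 -0.2614  0.1513] -0.001 [[0.732, 0.682, 0.004], [0.682, -0.732, -0.003], [0.0, 0.005, -1.0]]
2123 ((0.5271469354629517, -0.2647695541381836), (0.0793030858039856, 0.011568902060389519), 42.72992706298828) -137.2374613627886 0.09116277519217199
in tool mm [-3.3  1.2 67.3]
```

View pics/w9.png

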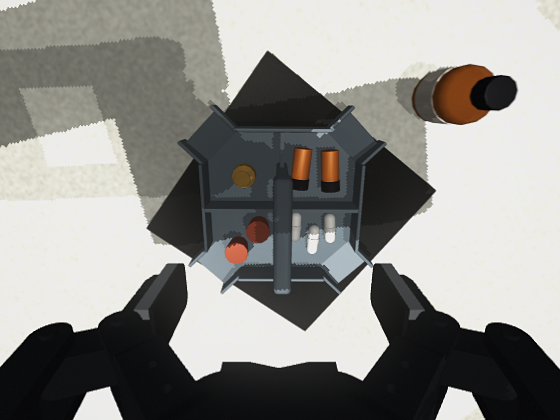

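Call:
{"api": "move_arm", "payload": {"grip": [-1,-1,-1,-1,-1], "offset": [[-1,1,20],[-1,0,20],[0,0,16],[0,0,10],[0,0,6]], "delta_rot": [[-0.005,0,0],[0,-0.005,0.005],[0,0,0],[0,0,0],[0,0,0]]}}

```text
time: 18.2
tcp_pos: [0.5281, -0.2646, 0.079]
tcp_rot: [[0.736, 0.677, 0.004], [0.677, -0.736, -0.011], [-0.004, 0.011, -1.0]]
force: [0.1, 0.5, 0.8]
width: 0.0855
```

Call:
{"api": "move_arm", "payload": {"grip": [0,0.5,1,1,1], "offset": [[0,0,0],[0,0,0],[0,0,0],[0,0,0],[0,0,0]], "delta_rot": [[0,0,0],[0,0,0],[0,0,0],[0,0,0],[0,0,0]], "force": 40}}

```text
time: 18.7
tcp_pos: [0.5278, -0.2645, 0.0793]
tcp_rot: [[0.736, 0.677, 0.004], [0.677, -0.736, -0.01], [-0.004, 0.01, -1.0]]
force: [-4.7, 7.1, 8.2]
width: 0.0123
```

Call:
{"api": "move_arm", "payload": {"grip": [1,1,1,1], "offset": [[0,0,0],[0,0,0],[0,0,0],[0,0,0]], "delta_rot": [[0,0,0],[0,0,0],[0,0,0],[0,0,0]], "force": 100}}

```text
time: 19.1
tcp_pos: [0.5279, -0.2645, 0.0795]
tcp_rot: [[0.736, 0.677, 0.004], [0.677, -0.736, -0.011], [-0.004, 0.01, -1.0]]
force: [-1.2, 0.1, 4.7]
width: 0.0103
```

Call:
{"api": "move_arm", "payload": {"grip": [1,1,1,1,1], "offset": [[0,0,-3],[0,0,-6],[0,0,-10],[0,0,-12],[0,0,-12]], "delta_rot": [[0,0,0],[0,0,0],[0,0,0],[0,0,0],[0,0,0]]}}

```text
time: 19.6
tcp_pos: [0.5276, -0.264, 0.1228]
tcp_rot: [[0.736, 0.677, 0.004], [0.677, -0.736, -0.01], [-0.004, 0.01, -1.0]]
force: [-0.2, -0.1, -4.7]
width: 0.0104
```

Call:
{"api": "move_arm", "payload": {"grip": [1,1,1,1,1], "offset": [[0,0,-15],[0,0,-20],[0,0,-25],[0,0,-25],[0,0,-20]], "delta_rot": [[0,0,0],[0,0,0],[0,0,0],[0,0,0],[0,0,0]]}}

```text
time: 20.1
tcp_pos: [0.5274, -0.263, 0.2294]
tcp_rot: [[0.736, 0.677, 0.005], [0.677, -0.736, -0.012], [-0.004, 0.012, -1.0]]
force: [0.3, -0.2, -3.9]
width: 0.0104
```

```bash
python3 - <<'E'
from pour import *
p=cam('wrist','w10.png'); o=manip.observe(); print(o['tcp_pos'].round(4),o['tcp_rot'].round(4).tolist(),o['force'].round(1),o['width'])
P=o['tcp_pos'];R=o['tcp_rot']
X=(cloud(p).reshape(-1,3)-P)@R@F.T  # tray axes at TCP
X=X[~np.isnan(X[:,0])]
fl=X[(abs(X[:,0])<.06)&(abs(X[:,1])<.06)&(X[:,2]<-.0655)&(X[:,2]>-.080)]
A=np.c_[fl[:,:2],np.ones(len(fl))]
w=np.ones(len(fl))
for _ in range(20):
    c=np.linalg.lstsq(A*w[:,None],fl[:,2]*w,rcond=None)[0]; r=fl[:,2]-A@c; w=1/np.sqrt(1+(r/.001)**2)
print(len(fl),'plane slope deg',np.degrees(c[:2]),'z',c[2],'-> underside',c[2]-.004, np.median(abs(r)))
E
```

```text
[ 0.529  -0.2641  0.2327] [[0.7355, 0.6775, 0.0103], [0.6775, -0.7353, -0.0155], [-0.0029, 0.0184, -0.9998]] [ 0.6 -1.5 -1.1] 0.010442088314160715
18022 plane slope deg [-0.13735035 -0.55902495] z -0.07720750281390369 -> underside -0.0812075028139037 0.0005780822066786401
```

View pics/w10.png

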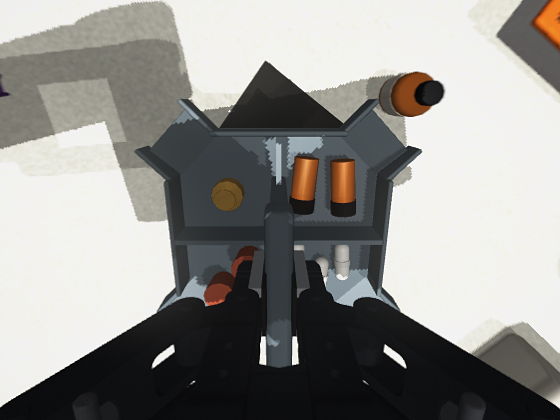

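```bash
cat > pp.py <<'E'
from pour import *
HH=np.array([-.002,0,.078]); BK=np.array([.5535,.252,.078]); D=267.6
def tgt(th,up,back=.012,d=D):
    a=np.radians(d); lip=BK-np.array([np.cos(a),np.sin(a),0])*back+[0,0,up]
    return tcp_for_lip(lip,d,th,HH)
E
python3 - <<'E'
from pp import *
P1,R1=tgt(0,.10); print(P1,R1.round(3).tolist())
for th in (0,10,20,30,40,50): P,R=tgt(th,.014 if th>=20 else .08); print(th,P.round(4),[s.round(2).tolist() for s in ik(P,R)])
o=manip.observe()
for i in range(0,11,2): print([s.round(2).tolist() for s in ik(o['tcp_pos']+(P1-o['tcp_pos'])*i/10,R1)])
plan(P1,R1,20)
E
```

```text
[0.55939008 0.35876121 0.2455    ] [[0.736, 0.677, 0.0], [0.677, -0.736, 0.0], [0.0, 0.0, -1.0]]
0 [0.5594 0.3588 0.2255] [[0.4, 0.61, 1.33, 0.0, 1.2, 1.23]]
10 [0.5588 0.3456 0.241 ] [[0.31, 0.54, 1.43, 0.18, 1.12, 1.06]]
20 [0.5582 0.33   0.1879] [[0.2, 0.55, 1.62, 0.43, 0.93, 0.78]]
30 [0.5574 0.3123 0.1979] [[0.09, 0.53, 1.71, 0.66, 0.94, 0.51]]
40 [0.5566 0.2932 0.2047] [[-0.03, 0.53, 1.79, 0.86, 1.01, 0.26]]
50 [0.5558 0.2732 0.2081] [[-0.13, 0.57, 1.85, 1.01, 1.12, 0.04]]
[[-0.65, 0.48, 1.55, 0.0, 1.11, 0.18]]
[[-0.46, 0.41, 1.66, 0.0, 1.07, 0.37]]
[[-0.23, 0.39, 1.68, 0.0, 1.06, 0.59]]
[[-0.0, 0.42, 1.63, 0.0, 1.09, 0.83]]
[[0.22, 0.49, 1.51, 0.0, 1.15, 1.04]]
[[0.4, 0.6, 1.3, 0.0, 1.25, 1.23]]
off [[22.0, -22.0, -1.0], [22.0, -22.0, -1.0], [23.0, -22.0, -1.0], [22.0, -21.0, -1.0], [22.0, -22.0, -2.0]] 
rot [[0.0, 0.0, 0.0], [0.0, 0.0, 0.0], [0.0, 0.0, 0.0], [0.0, 0.0, 0.0], [0.0, 0.0, 0.0]]
off [[22.0, -22.0, -1.0], [23.0, -22.0, -1.0], [22.0, -22.0, 0.0], [22.0, -22.0, -1.0], [22.0, -22.0, -1.0]] 
rot [[0.01, 0.0, 0.0], [0.0, 0.0, 0.0], [0.0, 0.0, 0.0], [0.0, 0.0, 0.0], [0.0, 0.0, 0.0]]
off [[22.0, -21.0, -1.0], [23.0, -22.0, -1.0], [22.0, -22.0, -1.0], [22.0, -22.0, -1.0], [22.0, -22.0, -1.0]] 
rot [[0.0, 0.0, 0.0], [0.0, 0.0, 0.0], [0.0, 0.0, 0.0], [0.0, 0.0, 0.0], [0.0, 0.0, 0.0]]
off [[22.0, -22.0, -1.0], [23.0, -22.0, 0.0], [22.0, -22.0, -1.0], [22.0, -21.0, -1.0], [22.0, -22.0, 0.0]] 
rot [[0.0, 0.0, 0.0], [0.01, 0.0, 0.0], [0.0, 0.0, 0.0], [0.0, 0.0, 0.0], [0.0, 0.0, 0.0]]
end err mm [-0.  -0.4 -0.4] deg 0.2
```

Call:
{"api": "move_arm", "payload": {"grip": [1,1,1,1,1], "offset": [[6,-6,-1],[12,-12,-1],[18,-17,-1],[22,-22,-1],[22,-22,-1]], "delta_rot": [[0.005,0,0],[0.005,0,0],[0,0,0],[0,0,0],[0,0,0]]}}

```text
time: 20.65
tcp_pos: [0.5311, -0.1477, 0.2296]
tcp_rot: [[0.736, 0.677, -0.007], [0.677, -0.736, -0.0], [-0.005, -0.005, -1.0]]
force: [1.1, -0.5, -4.2]
width: 0.0105
```

Call:
{"api": "move_arm", "payload": {"grip": [1,1,1,1,1], "offset": [[22,-22,-1],[22,-22,-1],[22,-21,-1],[22,-22,-1],[22,-21,-1]], "delta_rot": [[0,0,0],[0,0,0],[0,0,0],[0,0,0],[0,0,0]]}}

```text
time: 21.15
tcp_pos: [0.5382, 0.0064, 0.2342]
tcp_rot: [[0.735, 0.678, -0.008], [0.678, -0.735, -0.001], [-0.007, -0.004, -1.0]]
force: [0.5, -0.1, -4.9]
width: 0.0107
```

Call:
{"api": "move_arm", "payload": {"grip": [1,1,1,1,1], "offset": [[22,-22,-1],[22,-22,-1],[22,-21,-1],[22,-22,-1],[22,-21,-1]], "delta_rot": [[0,0,0],[0,0,0],[0,0,0],[0,0,0],[0,0,0]]}}

```text
time: 21.65
tcp_pos: [0.5456, 0.1599, 0.2386]
tcp_rot: [[0.735, 0.678, -0.008], [0.678, -0.735, -0.003], [-0.008, -0.004, -1.0]]
force: [0.3, 0.2, -3.7]
width: 0.0103
```

Call:
{"api": "move_arm", "payload": {"grip": [1,1,1,1,1], "offset": [[22,-22,-1],[22,-22,-1],[22,-21,-1],[20,-20,0],[17,-17,0]], "delta_rot": [[0,0,0],[0,0,0],[0,0,0],[0,0,0],[0,0,0]]}}

```text
time: 22.15
tcp_pos: [0.5521, 0.3046, 0.2408]
tcp_rot: [[0.735, 0.679, -0.008], [0.679, -0.735, -0.004], [-0.009, -0.003, -1.0]]
force: [0.2, 0.2, -4.4]
width: 0.0102
```

```bash
python3 - <<'E'
from pp import *
o=manip.observe(); print(o['tcp_pos'].round(4),o['tcp_rot'].round(3).tolist(),o['qpos'].round(2))
P1,R1=tgt(0,.10); P2,R2=tgt(20,.07); P3,R3=tgt(20,.025)
s=plan(P1,R1,3); s=plan(P2,R2,5,start=s); plan(P3,R3,4,start=s)
E
```

```text
[0.5521 0.3046 0.2408] [[0.735, 0.679, -0.008], [0.679, -0.735, -0.004], [-0.009, -0.003, -1.0]] [ 0.33  0.54  1.42 -0.    1.19  1.15]
off [[14.0, -12.0, -2.0], [14.0, -11.0, -1.0], [14.0, -12.0, -2.0]] 
rot [[0.0, 0.0, 0.0], [0.0, 0.01, 0.0], [0.0, 0.0, 0.0]]
end err mm [-0.1  0.   0.2] deg 0.22
off [[-4.0, 4.0, 0.0], [-4.0, 4.0, 0.0], [-4.0, 4.0, 0.0], [-4.0, 4.0, -1.0], [-4.0, 4.0, -1.0]] 
rot [[0.05, 0.05, 0.0], [0.05, 0.05, 0.0], [0.05, 0.05, 0.0], [0.04, 0.05, 0.0], [0.05, 0.05, 0.0]]
end err mm [-0.1  0.5 -0.3] deg 0.34
off [[-3.0, 3.0, 10.0], [-3.0, 3.0, 11.0], [-2.0, 2.0, 10.0], [-3.0, 3.0, 11.0]] 
rot [[0.0, 0.0, 0.0], [0.0, 0.0, 0.0], [0.0, 0.0, 0.0], [0.0, 0.0, 0.0]]
end err mm [ 0.2  0.2 -0.1] deg 0.34
```

Call:
{"api": "move_arm", "payload": {"grip": [1,1,1,1,1], "offset": [[12,-11,0],[6,-6,0],[2,-2,0],[0,0,0],[0,0,0]], "delta_rot": [[0,0,0],[0,0,0],[0,0,0],[0,0,0],[0,0,0]]}}

```text
time: 22.65
tcp_pos: [0.5565, 0.3286, 0.2427]
tcp_rot: [[0.736, 0.677, -0.004], [0.677, -0.736, -0.004], [-0.006, 0.0, -1.0]]
force: [0.3, -0.4, -3.7]
width: 0.0105
```

```bash
python3 - <<'E'
from pp import *
o=manip.observe(); print(o['tcp_pos'].round(4),o['tcp_rot'].round(3).tolist(),o['qpos'].round(2))
P2,R2=tgt(20,.06); P3,R3=tgt(20,.022)
s=plan(P2,R2,6); plan(P3,R3,4,start=s)
E
```

```text
[0.5565 0.3286 0.2427] [[0.736, 0.677, -0.004], [0.677, -0.736, -0.004], [-0.006, 0.0, -1.0]] [ 0.36  0.56  1.37 -0.    1.21  1.19]
off [[0.0, 0.0, 1.0], [1.0, 0.0, 2.0], [0.0, 0.0, 1.0], [0.0, 0.0, 2.0], [0.0, 1.0, 1.0]] 
rot [[0.04, 0.04, 0.0], [0.04, 0.04, 0.0], [0.04, 0.05, 0.0], [0.04, 0.04, 0.0], [0.05, 0.04, 0.0]]
off [[0.0, 0.0, 2.0]] 
rot [[0.04, 0.04, 0.0]]
end err mm [-0.2 -0.  -0.2] deg 0.21
off [[-2.0, 2.0, 9.0], [-2.0, 3.0, 9.0], [-3.0, 2.0, 9.0], [-2.0, 2.0, 9.0]] 
rot [[0.0, 0.0, 0.0], [0.0, 0.0, 0.0], [0.0, 0.0, 0.0], [0.0, 0.0, 0.0]]
end err mm [-0.3  0.3 -0.4] deg 0.21
```

Call:
{"api": "move_arm", "payload": {"grip": [1,1,1,1,1], "offset": [[0,0,1],[1,0,2],[0,0,1],[0,0,2],[0,1,1]], "delta_rot": [[0.04,0.04,0],[0.04,0.04,0],[0.04,0.05,0],[0.04,0.04,0],[0.05,0.04,0]]}}

```text
time: 23.15
tcp_pos: [0.5579, 0.3292, 0.2361]
tcp_rot: [[0.735, 0.678, 0.009], [0.647, -0.705, 0.291], [0.204, -0.208, -0.957]]
force: [-0.8, 0.3, -4.4]
width: 0.0101
```

Call:
{"api": "move_arm", "payload": {"grip": [1,1,1,1], "offset": [[0,0,2],[-1,1,4],[0,0,0],[0,0,0]], "delta_rot": [[0.04,0.04,0],[0,0,0],[0,0,0],[0,0,0]]}}

```text
time: 23.55
tcp_pos: [0.5582, 0.3309, 0.2297]
tcp_rot: [[0.734, 0.679, 0.011], [0.635, -0.692, 0.342], [0.24, -0.244, -0.94]]
force: [-0.5, 0.0, -4.0]
width: 0.0104
```

```bash
python3 - <<'E'
from pp import *
o=manip.observe(); P=o['tcp_pos'];R=o['tcp_rot'];print(P.round(4),R.round(3).tolist(),o['qpos'].round(2))
Rt=R@F; lip=P+Rt@(SP-HH); print('lip est',lip,'tilt',np.degrees(np.arccos(Rt[2,2])))
for n in('scene','top'):
    p=cam(n,n+'11.png'); print(n,proj(p,[lip,BK,BK+[0,0,-.075]]).round(1).tolist())
a=cv2.imread('pics/scene11.png')[60:260,270:470]; cv2.imwrite('pics/s11z.png',cv2.resize(a,None,fx=3,fy=3,interpolation=cv2.INTER_CUBIC))
a=cv2.imread('pics/top11.png')[150:280,60:260]; cv2.imwrite('pics/t11z.png',cv2.resize(a,None,fx=4,fy=4,interpolation=cv2.INTER_CUBIC))
cam('wrist','w11.png')
E
```

```text
[0.5582 0.3309 0.2297] [[0.734, 0.679, 0.011], [0.635, -0.692, 0.342], [0.24, -0.244, -0.94]] [0.21 0.54 1.52 0.4  1.03 0.84]
lip est [0.55387266 0.2649477  0.13379385] tilt 20.021462731643517
scene [[371.4, 128.3], [364.8, 146.9], [361.2, 166.4]]
top [[145.9, 209.2], [159.6, 215.1], [168.5, 221.7]]
```

View pics/s11z.png

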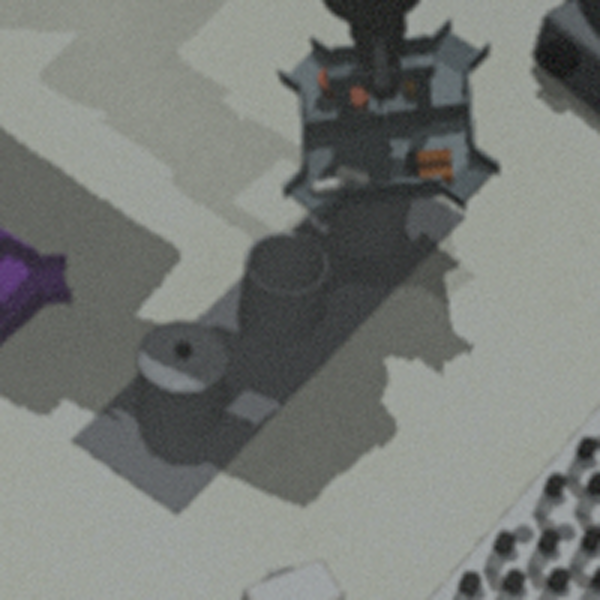

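View pics/t11z.png

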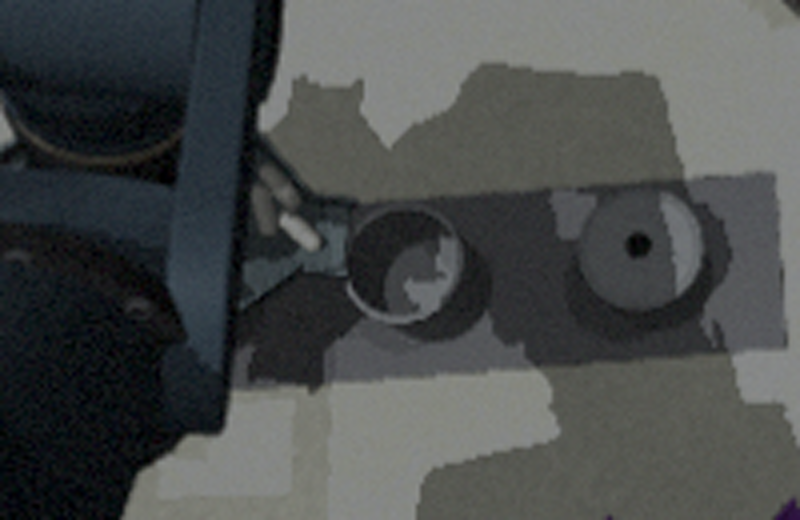

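View pics/w11.png

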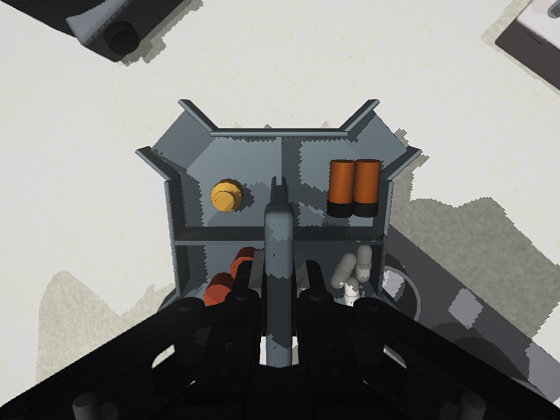

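```bash
python3 - <<'E'
from pp import *
P3,R3=tgt(22,.016,.010); s=plan(P3,R3,5)
for th in (30,40,50):
    P,R=tgt(th,.016,.010); s=plan(P,R,5,start=s)
E
```

```text
off [[-3.0, 3.0, 7.0], [-3.0, 3.0, 6.0], [-2.0, 2.0, 7.0], [-3.0, 3.0, 6.0], [-3.0, 3.0, 7.0]] 
rot [[0.0, 0.01, 0.0], [0.01, 0.0, 0.0], [0.0, 0.01, 0.0], [0.01, 0.0, 0.0], [0.0, 0.01, 0.0]]
end err mm [-0.   0.2 -0.1] deg 0.27
off [[-1.0, 1.0, -3.0], [-2.0, 2.0, -2.0], [-1.0, 1.0, -3.0], [-2.0, 2.0, -3.0], [-1.0, 1.0, -2.0]] 
rot [[0.02, 0.02, 0.0], [0.02, 0.02, 0.0], [0.02, 0.02, 0.0], [0.02, 0.02, 0.0], [0.02, 0.01, 0.0]]
end err mm [-0.1 -0.  -0.3] deg 0.3
off [[-2.0, 2.0, -3.0], [-2.0, 2.0, -3.0], [-1.0, 1.0, -4.0], [-2.0, 2.0, -3.0], [-1.0, 1.0, -4.0]] 
rot [[0.02, 0.03, 0.0], [0.03, 0.02, 0.0], [0.02, 0.03, 0.0], [0.03, 0.02, 0.0], [0.02, 0.03, 0.0]]
end err mm [-0.   0.2  0.7] deg 0.25
off [[-2.0, 2.0, -3.0], [-2.0, 2.0, -3.0], [-2.0, 2.0, -3.0], [-1.0, 1.0, -4.0], [-2.0, 2.0, -3.0]] 
rot [[0.03, 0.02, 0.0], [0.02, 0.03, 0.0], [0.03, 0.02, 0.0], [0.02, 0.03, 0.0], [0.03, 0.02, 0.0]]
end err mm [-0.  -0.1  0.1] deg 0.25
```

Call:
{"api": "move_arm", "payload": {"grip": [1,1,1,1,1], "offset": [[-3,3,7],[-3,3,6],[-2,2,7],[-3,3,6],[-3,3,7]], "delta_rot": [[0,0.01,0],[0.01,0,0],[0,0.01,0],[0.01,0,0],[0,0.01,0]]}}

```text
time: 24.2
tcp_pos: [0.5582, 0.3241, 0.1909]
tcp_rot: [[0.734, 0.679, 0.02], [0.624, -0.685, 0.376], [0.269, -0.264, -0.926]]
force: [0.4, 0.1, -4.2]
width: 0.0106
```

```bash
python3 - <<'E'
from pp import *
o=manip.observe(); P=o['tcp_pos'];R=o['tcp_rot'];Rt=R@F; lip=P+Rt@(SP-HH); print('lip est',lip,'tilt',np.degrees(np.arccos(Rt[2,2])),o['force'])
for n in('scene','top'): p=cam(n,n+'12.png'); print(n,proj(p,[lip,BK]).round(1).tolist())
a=cv2.imread('pics/scene12.png')[110:210,310:430]; b=cv2.imread('pics/top12.png')[180:260,120:200]; cv2.imwrite('pics/z12.png',np.hstack([cv2.resize(a,(480,400),interpolation=cv2.INTER_CUBIC)[:, 60:460],cv2.resize(b,(400,400),interpolation=cv2.INTER_CUBIC)]))
E
```

```text
lip est [0.55443026 0.2616818  0.09258129] tilt 22.131824905739062 [ 0.39294729  0.08431057 -4.21305247]
scene [[368.5, 141.0], [364.8, 146.9]]
top [[153.3, 213.2], [159.6, 215.1]]
```

View pics/z12.png

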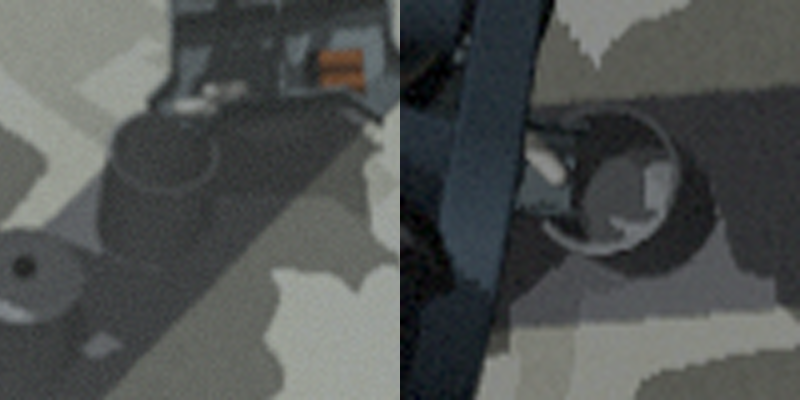

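The spout lip at about (154,214) is inside the beaker mouth, whose centre is at about (161,215), and it is laterally aligned. Tilting slowly around the lip.

Call:
{"api": "move_arm", "payload": {"grip": [1,1,1,1,1], "offset": [[-1,1,-3],[-2,2,-2],[-1,1,-3],[-2,2,-3],[-1,1,-2]], "delta_rot": [[0.02,0.02,0],[0.02,0.02,0],[0.02,0.02,0],[0.02,0.02,0],[0.02,0.01,0]]}}

```text
time: 24.8
tcp_pos: [0.5573, 0.3095, 0.1995]
tcp_rot: [[0.732, 0.682, 0.018], [0.585, -0.641, 0.497], [0.35, -0.353, -0.867]]
force: [0.6, -0.4, -4.5]
width: 0.0104
```

Call:
{"api": "move_arm", "payload": {"grip": [1,1,1,1,1], "offset": [[-2,2,-3],[-2,2,-3],[-1,1,-4],[-2,2,-3],[-1,1,-4]], "delta_rot": [[0.02,0.03,0],[0.03,0.02,0],[0.02,0.03,0],[0.03,0.02,0],[0.02,0.03,0]]}}

```text
time: 25.3
tcp_pos: [0.5573, 0.2905, 0.2073]
tcp_rot: [[0.728, 0.685, 0.032], [0.51, -0.573, 0.642], [0.458, -0.451, -0.766]]
force: [-0.0, 1.0, -4.3]
width: 0.0105
```

```bash
cat > look.py <<'E'
import sys
from pp import *
n=sys.argv[1]
o=manip.observe(); P=o['tcp_pos'];R=o['tcp_rot'];Rt=R@F; lip=P+Rt@(SP-HH); print('lip est',lip,'tilt',np.degrees(np.arccos(Rt[2,2])),o['force'],o['width'])
for c in('scene','top','wrist'): cam(c,c+n+'.png')
a=cv2.imread(f'pics/scene{n}.png')[90:210,310:430]; b=cv2.imread(f'pics/top{n}.png')[180:260,120:200]; cv2.imwrite(f'pics/z{n}.png',np.hstack([cv2.resize(x,(400,400),interpolation=cv2.INTER_CUBIC) for x in (a,b)]))
E
python3 look.py 13
```

```text
lip est [0.5552234  0.26116786 0.09454995] tilt 39.971583535346454 [-0.03461264  0.98961087 -4.32218353] 0.010531850023353792
```

View pics/z13.png

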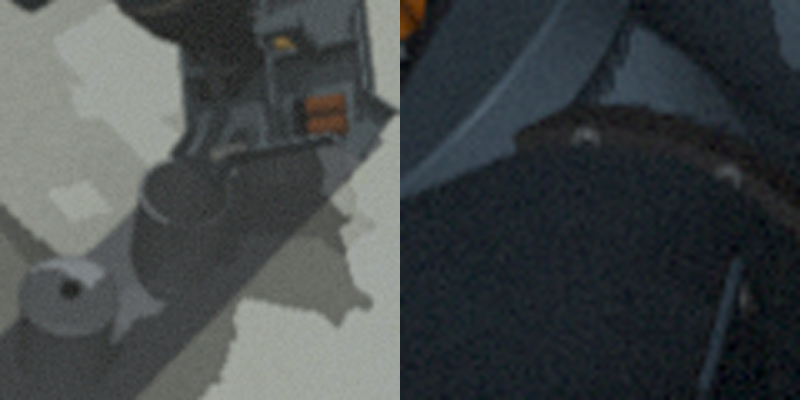

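View pics/wrist13.png

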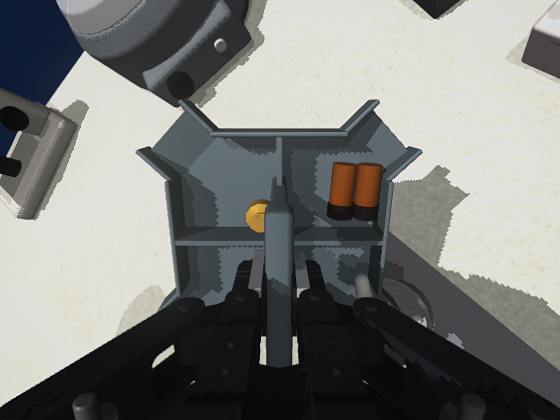

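Call:
{"api": "move_arm", "payload": {"grip": [1,1,1,1,1], "offset": [[-2,2,-3],[-2,2,-3],[-2,2,-3],[-1,1,-4],[0,0,0]], "delta_rot": [[0.03,0.02,0],[0.02,0.03,0],[0.03,0.02,0],[0.02,0.03,0],[0,0,0]]}}

```text
time: 25.95
tcp_pos: [0.5562, 0.2742, 0.2094]
tcp_rot: [[0.726, 0.687, 0.035], [0.441, -0.505, 0.742], [0.527, -0.523, -0.67]]
force: [0.2, -1.0, -3.9]
width: 0.0107
```

Call:
{"api": "move_arm", "payload": {"grip": [1,1,1,1,1], "offset": [[0,0,0],[0,0,0],[0,0,0],[0,0,0],[0,0,0]], "delta_rot": [[0,0,0],[0,0,0],[0,0,0],[0,0,0],[0,0,0]]}}

```text
time: 26.45
tcp_pos: [0.5557, 0.275, 0.21]
tcp_rot: [[0.725, 0.688, 0.034], [0.442, -0.503, 0.743], [0.528, -0.523, -0.669]]
force: [-0.5, 0.3, -3.6]
width: 0.0102
```

```bash
python3 look.py 14
```

```text
lip est [0.55403973 0.26180099 0.09429301] tilt 48.02407486223684 [-0.53443025  0.27123395 -3.58804858] 0.010214608266353627
```

View pics/z14.png

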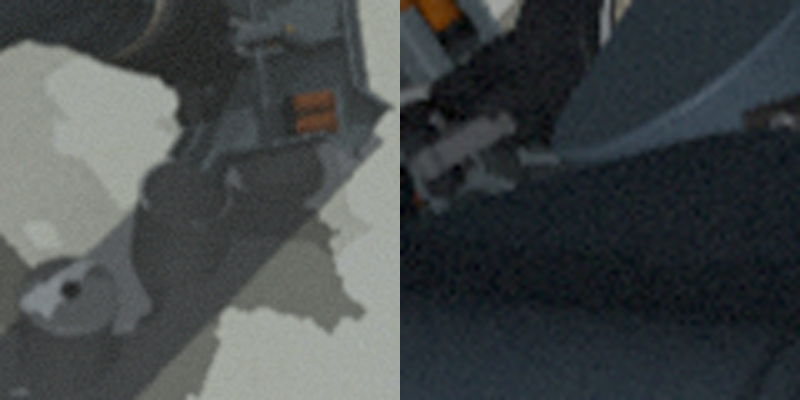

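View pics/wrist14.png

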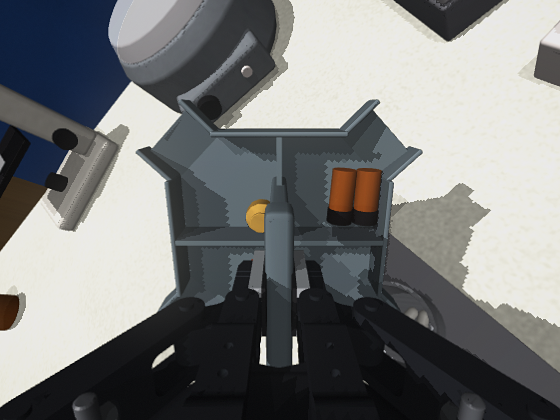

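```bash
python3 - <<'E'
import cv2
a=cv2.imread('pics/wrist14.png')[235:345,320:450]; cv2.imwrite('pics/c14.png',cv2.convertScaleAbs(cv2.resize(a,None,fx=5,fy=5,interpolation=cv2.INTER_CUBIC),alpha=1.5))
E
```

```text
(no output)
```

View pics/c14.png

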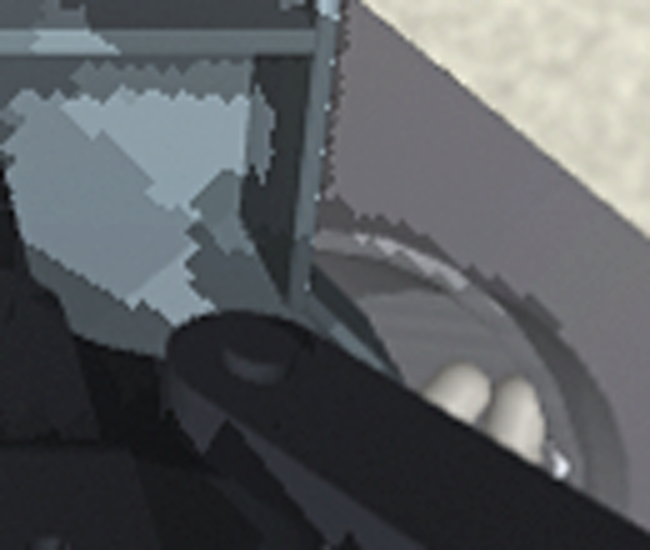

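Call:
{"api": "move_arm", "payload": {"grip": [1,1,1,1,1], "offset": [[0,0,-1],[5,-5,-7],[9,-9,-12],[10,-10,-13],[10,-10,-13]], "delta_rot": [[0.02,0.02,0],[0,0,0],[0,0,0],[0,0,0],[0,0,0]]}}

```text
time: 27.1
tcp_pos: [0.5552, 0.2706, 0.2774]
tcp_rot: [[0.725, 0.687, 0.035], [0.426, -0.488, 0.762], [0.541, -0.537, -0.647]]
force: [-0.4, 0.2, -5.3]
width: 0.0103
```

```bash
python3 look.py 15;python3 - <<'E'
import cv2
a=cv2.imread('pics/wrist15.png')[235:345,320:450]; cv2.imwrite('pics/c15.png',cv2.convertScaleAbs(cv2.resize(a,None,fx=5,fy=5,interpolation=cv2.INTER_CUBIC),alpha=1.5))
E
```

```text
lip est [0.55359514 0.26068694 0.16135855] tilt 49.67054306695783 [-0.41040753  0.17616008 -5.34087835] 0.010305375052297039
```

View pics/c15.png

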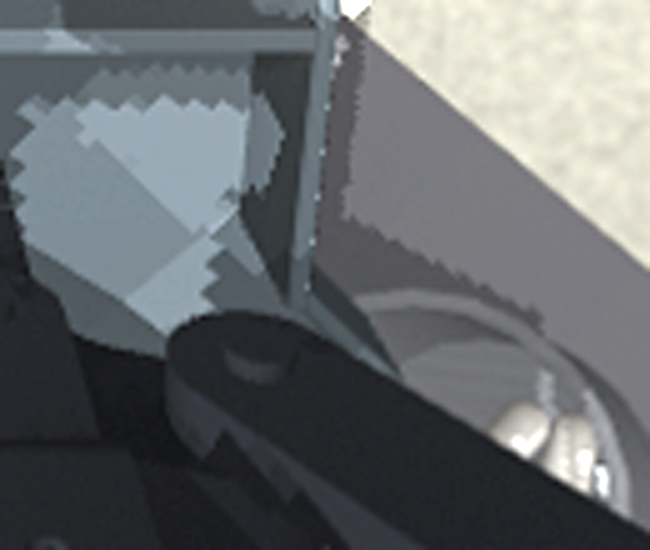

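View pics/z15.png

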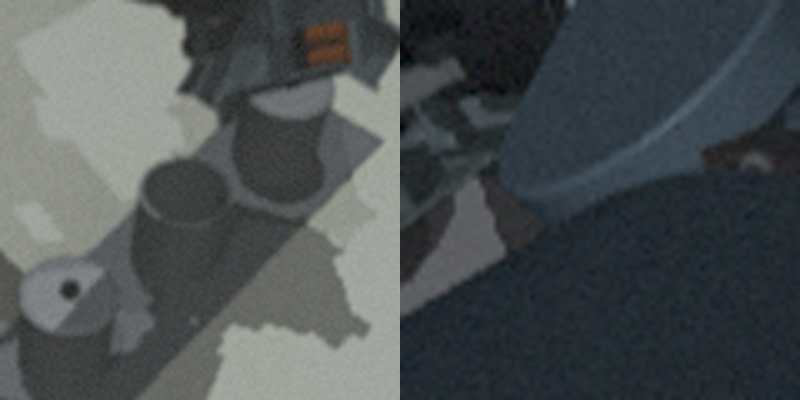

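```bash
python3 - <<'E'
from pp import *
P,R=tgt(15,.085,.03); s=plan(P,R,9)
E
```

```text
off [[3.0, -3.0, 9.0], [3.0, -3.0, 9.0], [4.0, -4.0, 8.0], [4.0, -4.0, 8.0], [4.0, -5.0, 8.0]] 
rot [[-0.05, -0.05, 0.0], [-0.04, -0.05, 0.0], [-0.05, -0.04, 0.0], [-0.05, -0.05, 0.0], [-0.04, -0.05, 0.0]]
off [[5.0, -4.0, 7.0], [5.0, -5.0, 7.0], [6.0, -6.0, 6.0], [5.0, -6.0, 6.0]] 
rot [[-0.05, -0.05, 0.0], [-0.05, -0.05, 0.0], [-0.05, -0.04, 0.0], [-0.04, -0.05, 0.0]]
end err mm [-0.4  0.1 -0.3] deg 0.21
```

Call:
{"api": "move_arm", "payload": {"grip": [1,1,1,1,1], "offset": [[3,-3,9],[3,-3,9],[4,-4,8],[4,-4,8],[4,-5,8]], "delta_rot": [[-0.05,-0.05,0],[-0.04,-0.05,0],[-0.05,-0.04,0],[-0.05,-0.05,0],[-0.04,-0.05,0]]}}

```text
time: 27.75
tcp_pos: [0.5554, 0.3188, 0.2611]
tcp_rot: [[0.733, 0.68, 0.014], [0.581, -0.637, 0.507], [0.354, -0.363, -0.862]]
force: [1.1, -0.8, -4.0]
width: 0.0104
```

Call:
{"api": "move_arm", "payload": {"grip": [1,1,1,1,1], "offset": [[5,-4,7],[5,-5,7],[6,-6,6],[5,-6,6],[0,0,0]], "delta_rot": [[-0.05,-0.05,0],[-0.05,-0.05,0],[-0.05,-0.04,0],[-0.04,-0.05,0],[0,0,0]]}}

```text
time: 28.25
tcp_pos: [0.5565, 0.3588, 0.2496]
tcp_rot: [[0.733, 0.681, 0.003], [0.656, -0.707, 0.263], [0.181, -0.191, -0.965]]
force: [0.1, 0.2, -3.8]
width: 0.0099
```

```bash
python3 look.py 16;python3 - <<'E'
import cv2,numpy as np
a=cv2.imread('pics/wrist16.png')[235:345,320:450]; b=cv2.imread('pics/top16.png')[170:270,80:210]; c=cv2.imread('pics/scene16.png')[70:180,320:450]
cv2.imwrite('pics/c16.png',cv2.convertScaleAbs(np.vstack([np.hstack([cv2.resize(x,(390,300),interpolation=cv2.INTER_CUBIC) for x in (a,b)]),np.hstack([cv2.resize(c,(390,300),interpolation=cv2.INTER_CUBIC)]*2)]),alpha=1.6))
E
```

```text
lip est [0.55172576 0.28510693 0.15956916] tilt 15.244328360560957 [ 0.14762601  0.19530882 -3.75817004] 0.00985884463022877
```

View pics/c16.png

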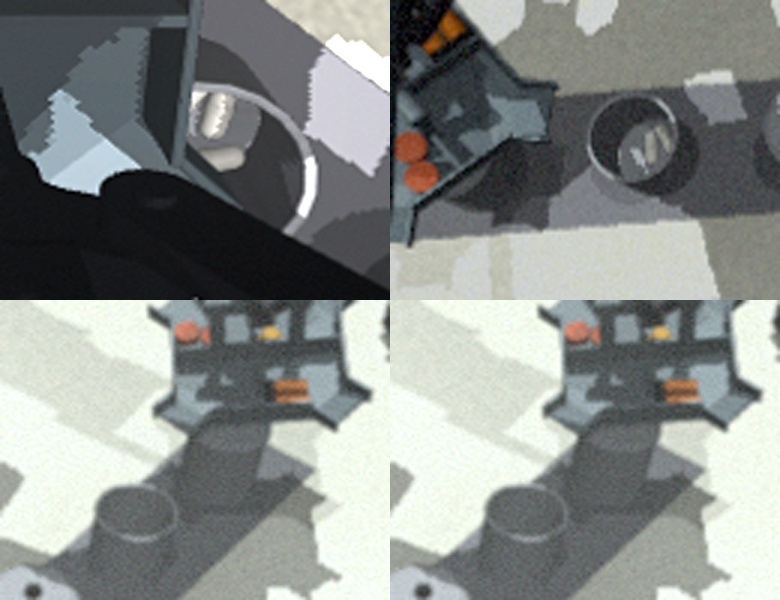

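```bash
python3 - <<'E'
from pp import *
w=cam('wrist'); o=manip.observe(); P=o['tcp_pos'];R=o['tcp_rot']
Rw,t=RT(w); c=-Rw.T@t; cT=R.T@(c-P); Rc=Rw@R  # tool->cam
P9=np.array([.5285,-.2614,.1513]); R9=np.array([[0.732,0.682,0.004],[0.682,-0.732,-0.003],[0,0.005,-1]])
Rw9=Rc@R9.T; c9=P9+R9@cT; w9=dict(w); w9['rvec']=cv2.Rodrigues(Rw9)[0]; w9['tvec']=-Rw9@c9
im=cv2.imread('pics/w9.png'); print('handle check',proj(w9,[[.5267,-.2648,.093]]))
Q=onplane(w9,[(267,51),(435,189),(305,330),(148,228)],.003); print('mat',Q.round(4).tolist(),Q.mean(0), np.linalg.norm(Q-np.roll(Q,1,0),axis=1))
E
python3 - <<'E'
import cv2
a=cv2.imread('pics/w9.png')
cv2.imwrite('pics/w9z.png',cv2.resize(cv2.convertScaleAbs(a[30:350,120:460],alpha=1.8),None,fx=2,fy=1.8))
E
```

```text
handle check [[279.86169793 240.57451708]]
mat [[0.6098, -0.1741, 0.003], [0.6295, -0.3595, 0.003], [0.4429, -0.3797, 0.003], [0.4244, -0.194, 0.003]] [ 0.52663658 -0.27680216  0.003     ] [0.18643589 0.18649012 0.18775114 0.18658351]
```

View pics/w9z.png

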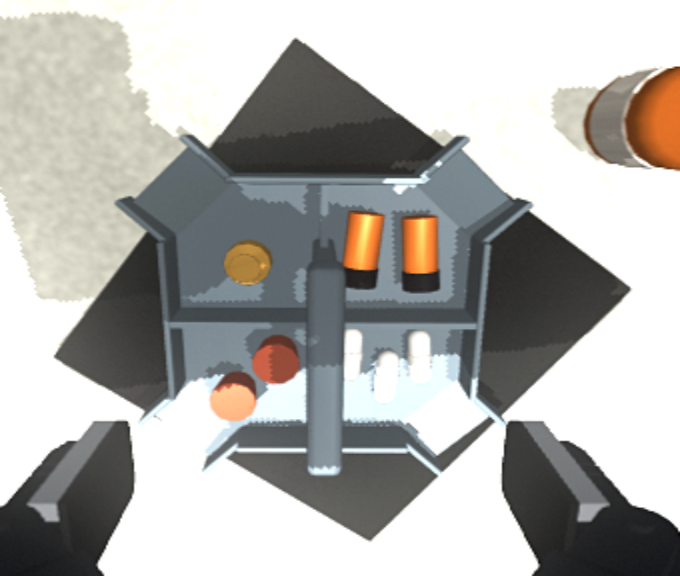

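```bash
python3 - <<'E'
from pp import *
Rg=np.array([[.736,.677,.004],[.677,-.736,-.010],[-.004,.010,-1]]); U,_,V=np.linalg.svd(Rg); Rg=U@V
s=plan([.556,.34,.245],Rg,4)
plan([.5273,-.2772,.20],Rg,20,start=s)
E
```

```text
off [[-3.0, 3.0, 0.0], [-3.0, 2.0, 1.0], [-3.0, 3.0, 1.0], [-3.0, 3.0, 1.0]] 
rot [[-0.05, -0.05, 0.0], [-0.05, -0.04, 0.0], [-0.05, -0.05, 0.0], [-0.05, -0.05, 0.0]]
end err mm [ 0.2 -0.1 -0.5] deg 0.18
off [[-22.0, 22.0, 3.0], [-22.0, 21.0, 2.0], [-22.0, 22.0, 3.0], [-22.0, 22.0, 2.0], [-22.0, 22.0, 3.0]] 
rot [[0.0, 0.0, 0.0], [0.0, 0.0, 0.0], [0.0, 0.0, 0.0], [0.0, 0.0, 0.0], [0.0, 0.0, 0.0]]
off [[-22.0, 21.0, 2.0], [-21.0, 22.0, 3.0], [-22.0, 22.0, 2.0], [-22.0, 21.0, 3.0], [-22.0, 22.0, 2.0]] 
rot [[0.0, 0.0, 0.0], [0.0, 0.0, 0.0], [0.0, 0.0, 0.0], [0.0, 0.0, 0.0], [0.0, 0.0, 0.0]]
off [[-22.0, 22.0, 3.0], [-22.0, 22.0, 3.0], [-22.0, 21.0, 2.0], [-22.0, 22.0, 3.0], [-22.0, 22.0, 2.0]] 
rot [[0.0, 0.0, 0.0], [0.0, 0.0, 0.0], [0.0, 0.0, 0.0], [0.0, 0.0, 0.0], [0.0, 0.0, 0.0]]
off [[-22.0, 21.0, 3.0], [-22.0, 22.0, 2.0], [-22.0, 22.0, 3.0], [-22.0, 22.0, 2.0], [-22.0, 21.0, 3.0]] 
rot [[0.0, 0.0, 0.0], [0.0, 0.0, 0.0], [0.0, 0.0, 0.0], [0.0, 0.0, 0.0], [0.0, 0.0, 0.0]]
end err mm [-0.6 -0.  -0.1] deg 0.18
```

Call:
{"api": "move_arm", "payload": {"grip": [1,1,1,1,1], "offset": [[-3,3,0],[-3,2,1],[-3,3,1],[-3,3,1],[-8,8,1]], "delta_rot": [[-0.05,-0.05,0],[-0.05,-0.04,0],[-0.05,-0.05,0],[-0.05,-0.05,0],[0,0,0]]}}

```text
time: 28.95
tcp_pos: [0.5564, 0.3305, 0.2444]
tcp_rot: [[0.735, 0.678, 0.003], [0.678, -0.735, -0.008], [-0.003, 0.008, -1.0]]
force: [0.4, -0.4, -4.1]
width: 0.0105
```

Call:
{"api": "move_arm", "payload": {"grip": [1,1,1,1,1], "offset": [[-16,16,1],[-22,22,1],[-24,24,1],[-24,24,1],[-24,24,1]], "delta_rot": [[0,0,0],[0,0,0],[0,0,0],[0,0,0],[0,0,0]]}}

```text
time: 29.45
tcp_pos: [0.5492, 0.1714, 0.2412]
tcp_rot: [[0.737, 0.676, 0.003], [0.676, -0.737, -0.008], [-0.003, 0.008, -1.0]]
force: [0.1, -0.4, -4.2]
width: 0.0104
```

Call:
{"api": "move_arm", "payload": {"grip": [1,1,1,1,1], "offset": [[-24,24,1],[-24,24,1],[-24,23,1],[-24,24,1],[-24,23,1]], "delta_rot": [[0,0,0],[0,0,0],[0,0,0],[0,0,0],[0,0,0]]}}

```text
time: 29.95
tcp_pos: [0.5406, 0.0033, 0.2381]
tcp_rot: [[0.737, 0.675, 0.004], [0.675, -0.737, -0.008], [-0.002, 0.009, -1.0]]
force: [0.3, -0.3, -3.8]
width: 0.0103
```

Call:
{"api": "move_arm", "payload": {"grip": [1,1,1,1,1], "offset": [[-24,24,3],[-24,23,3],[-24,24,3],[-24,23,3],[-24,24,3]], "delta_rot": [[0,0,0],[0,0,0],[0,0,0],[0,0,0],[0,0,0]]}}

```text
time: 30.45
tcp_pos: [0.5317, -0.1645, 0.2247]
tcp_rot: [[0.737, 0.675, 0.005], [0.675, -0.737, -0.008], [-0.002, 0.009, -1.0]]
force: [0.5, 0.2, -3.6]
width: 0.0104
```

Call:
{"api": "move_arm", "payload": {"grip": [1,1,1,1,1], "offset": [[-22,22,3],[-16,16,3],[-10,10,3],[-5,5,2],[0,0,0]], "delta_rot": [[0,0,0],[0,0,0],[0,0,0],[0,0,0],[0,0,0]]}}

```text
time: 30.95
tcp_pos: [0.5295, -0.2378, 0.2141]
tcp_rot: [[0.737, 0.676, 0.003], [0.676, -0.737, -0.009], [-0.004, 0.009, -1.0]]
force: [-0.4, 0.6, -3.2]
width: 0.01
```

```bash
cat > dn.py <<'E'
from pp import *
import sys
Rg=np.array([[.736,.677,.004],[.677,-.736,-.010],[-.004,.010,-1]]); U,_,V=np.linalg.svd(Rg); Rg=U@V
o=manip.observe(); print(o['tcp_pos'].round(4),o['tcp_rot'].round(3).tolist(),o['force'].round(1))
plan([.5273,-.2772,float(sys.argv[1])],Rg,int(sys.argv[2]),rr=.005)
E
python3 dn.py .12 5
```

```text
[ 0.5295 -0.2378  0.2141] [[0.737, 0.676, 0.003], [0.676, -0.737, -0.009], [-0.004, 0.009, -1.0]] [-0.4  0.6 -3.2]
off [[-6.0, 5.0, 19.0], [-5.0, 6.0, 19.0], [-6.0, 5.0, 19.0], [-5.0, 5.0, 19.0], [-6.0, 6.0, 18.0]] 
rot [[0.0, 0.0, 0.0], [0.0, 0.0, 0.0], [0.0, 0.0, 0.0], [0.0, 0.0, 0.0], [0.0, 0.0, 0.0]]
end err mm [ 0.2 -0.3  0.4] deg 0.11
```

Call:
{"api": "move_arm", "payload": {"grip": [1,1,1,1,1], "offset": [[-6,5,19],[-5,6,19],[-6,5,19],[-5,5,19],[-6,6,15]], "delta_rot": [[0,0,0],[0,0,0],[0,0,0],[0,0,0],[0,0,0]]}}

```text
time: 31.45
tcp_pos: [0.5281, -0.2754, 0.1229]
tcp_rot: [[0.735, 0.678, 0.003], [0.678, -0.735, -0.009], [-0.004, 0.008, -1.0]]
force: [-0.8, -0.4, -3.5]
width: 0.0101
```

Call:
{"api": "move_arm", "payload": {"grip": [1,1], "offset": [[0,0,0],[0,0,0]], "delta_rot": [[0,0,0],[0,0,0]]}}

```text
time: 31.65
tcp_pos: [0.5284, -0.2765, 0.1239]
tcp_rot: [[0.736, 0.677, 0.003], [0.677, -0.736, -0.01], [-0.004, 0.009, -1.0]]
force: [-0.9, -0.4, -2.8]
width: 0.0102
```

```bash
python3 dn.py .084 5; python3 look.py 17
```

```text
[ 0.5284 -0.2765  0.1239] [[0.736, 0.677, 0.003], [0.677, -0.736, -0.01], [-0.004, 0.009, -1.0]] [-0.9 -0.4 -2.8]
off [[0.0, 0.0, 8.0], [0.0, 0.0, 8.0], [-1.0, 0.0, 8.0], [0.0, -1.0, 8.0], [0.0, 0.0, 8.0]] 
rot [[0.0, 0.0, 0.0], [0.0, 0.0, 0.0], [0.0, 0.0, 0.0], [0.0, 0.0, 0.0], [0.0, 0.0, 0.0]]
end err mm [-0.2  0.4 -0.1] deg 0.05
lip est [ 0.52331438 -0.37194103  0.05732272] tilt 0.5859957330374681 [-0.94246325 -0.37792212 -2.7706529 ] 0.0101847574762974
```

View pics/wrist17.png

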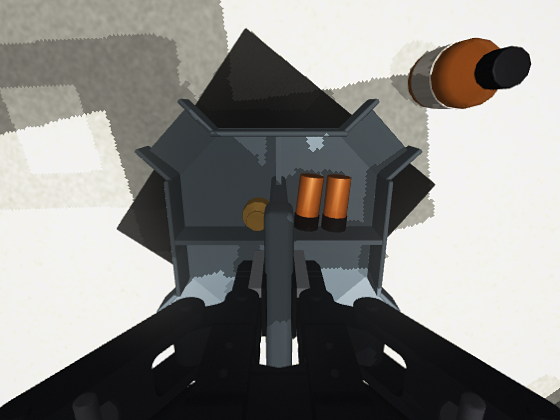

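Call:
{"api": "move_arm", "payload": {"grip": [1,1,1,1,1], "offset": [[0,0,9],[0,0,10],[-1,0,9],[0,-1,8],[0,0,4]], "delta_rot": [[0,0,0],[0,0,0],[0,0,0],[0,0,0],[0,0,0]]}}

```text
time: 32.3
tcp_pos: [0.5262, -0.2768, 0.0824]
tcp_rot: [[0.736, 0.677, 0.002], [0.677, -0.736, -0.009], [-0.005, 0.007, -1.0]]
force: [-0.8, 0.2, -3.7]
width: 0.0104
```

Call:
{"api": "move_arm", "payload": {"grip": [1,1,1], "offset": [[0,0,1],[0,0,0],[0,0,0]], "delta_rot": [[0,0,0],[0,0,0],[0,0,0]]}}

```text
time: 32.6
tcp_pos: [0.5273, -0.2776, 0.0831]
tcp_rot: [[0.736, 0.677, 0.004], [0.677, -0.736, -0.011], [-0.004, 0.011, -1.0]]
force: [0.1, 0.3, -3.3]
width: 0.0102
```

Call:
{"api": "move_arm", "payload": {"grip": [1,1,1,1], "offset": [[0,0,1],[0,0,1],[0,0,0],[0,0,0]], "delta_rot": [[0,0,0],[0,0,0],[0,0,0],[0,0,0]]}}

```text
time: 33.0
tcp_pos: [0.527, -0.2774, 0.0809]
tcp_rot: [[0.736, 0.677, 0.004], [0.677, -0.736, -0.01], [-0.004, 0.01, -1.0]]
force: [0.6, -0.4, -4.6]
width: 0.0103
```

Call:
{"api": "move_arm", "payload": {"grip": [1,1,1], "offset": [[0,0,1],[0,0,0],[0,0,0]], "delta_rot": [[0,0,0],[0,0,0],[0,0,0]]}}

```text
time: 33.3
tcp_pos: [0.5271, -0.2775, 0.0799]
tcp_rot: [[0.736, 0.677, 0.004], [0.677, -0.736, -0.011], [-0.004, 0.01, -1.0]]
force: [-0.5, 0.0, -2.9]
width: 0.0102
```

Call:
{"api": "move_arm", "payload": {"grip": [1,1,1], "offset": [[0,0,1],[0,0,0],[0,0,0]], "delta_rot": [[0,0,0],[0,0,0],[0,0,0]]}}

```text
time: 33.6
tcp_pos: [0.5275, -0.2778, 0.0795]
tcp_rot: [[0.736, 0.677, 0.005], [0.677, -0.736, -0.011], [-0.004, 0.011, -1.0]]
force: [-0.4, 0.4, 2.2]
width: 0.0103
```

Call:
{"api": "move_arm", "payload": {"grip": [1,1,0.6,0.2,-0.3], "offset": [[0,0,0.5],[0,0,0],[0,0,0],[0,0,0],[0,0,0]], "delta_rot": [[0,0,0],[0,0,0],[0,0,0],[0,0,0],[0,0,0]], "force": 20}}

```text
time: 34.1
tcp_pos: [0.527, -0.2773, 0.0781]
tcp_rot: [[0.736, 0.677, 0.003], [0.677, -0.736, -0.01], [-0.004, 0.01, -1.0]]
force: [-0.1, 1.1, 0.3]
width: 0.0455
```

Call:
{"api": "move_arm", "payload": {"grip": [-0.6,-0.6,-0.6,-0.6,-0.6], "offset": [[0,0,0],[0,0,0],[0,0,-8],[0,0,-15],[0,0,-25]], "delta_rot": [[0,0,0],[0,0,0],[0,0,0],[0,0,0],[0,0,0]]}}

```text
time: 34.6
tcp_pos: [0.5262, -0.2764, 0.1265]
tcp_rot: [[0.736, 0.677, 0.002], [0.677, -0.736, -0.009], [-0.005, 0.007, -1.0]]
force: [-0.5, -0.4, 0.4]
width: 0.0685
```

Call:
{"api": "move_arm", "payload": {"grip": [-0.6,-0.6,-0.6,-0.6,-0.6], "offset": [[0,0,-30],[0,0,-30],[-20,20,-30],[0,0,0],[0,0,0]], "delta_rot": [[0,0,0],[0,0,0],[0,0,0],[0,0,0],[0,0,0]]}}

```text
time: 35.1
tcp_pos: [0.5256, -0.3049, 0.2186]
tcp_rot: [[0.736, 0.676, 0.006], [0.677, -0.736, -0.012], [-0.004, 0.013, -1.0]]
force: [-1.0, 0.4, -1.0]
width: 0.0684
```

```bash
python3 - <<'E'
from pl import *
p=cam('wrist','w18.png'); cam('scene','s18.png'); cam('top','t18.png')
X=cloud(p).reshape(-1,3); X=X[~np.isnan(X[:,0])]
T=X[(abs(X[:,0]-.522)<.08)&(abs(X[:,1]+.275)<.08)&(X[:,2]>.085)&(X[:,2]<.100)]
print(len(T),cv2.minAreaRect(T[:,:2].astype(np.float32)),np.median(T[:,2]))
np.save('w18z.npy',p['z_map']); import pickle; pickle.dump(p,open('p18.pkl','wb'))
E
```

```text
1377 ((0.5265674591064453, -0.2785414457321167), (0.07896092534065247, 0.012159224599599838), 42.841346740722656) 0.09116667898293698
```

View pics/w18.png

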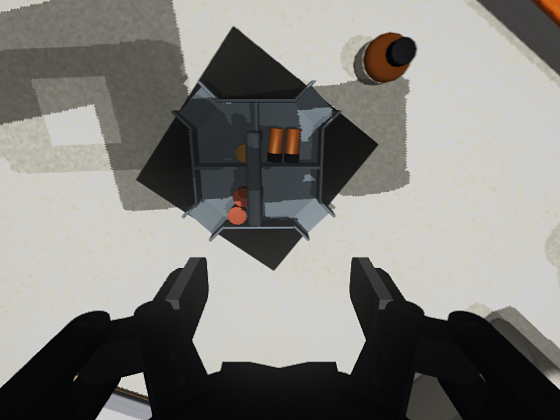

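View pics/s18.png

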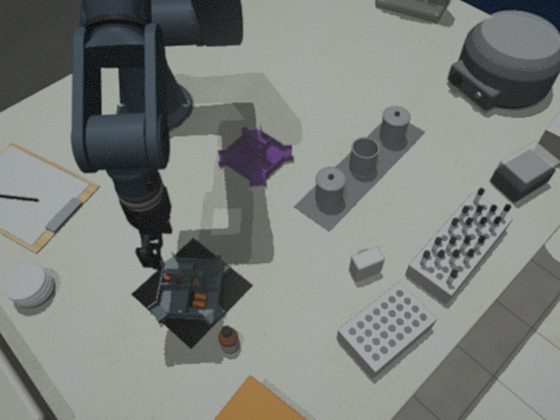

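```bash
python3 - <<'E'
from pl import *; import pickle
p=pickle.load(open('p18.pkl','rb')); print('mat',onplane(p,[(234,27),(378,145),(274,269),(137,181)],.003).mean(0))
q=cam('top','t19.png'); C=cloud(q)
for n,(u0,v0,u1,v1) in dict(beaker=(140,192,190,240),la=(78,195,126,245),lb=(198,190,242,235),timer=(240,120,285,160),reagent=(383,155,410,188)).items():
    X=C[v0:v1,u0:u1].reshape(-1,3); 
    if n in('timer','reagent'): T=X[X[:,2]>.012]; print(n,T.mean(0).round(4)); continue
    lo,hi=(.068,.085) if n=='beaker' else (.075,.0845); T=X[(X[:,2]>lo)&(X[:,2]<hi)]; print(n,len(T),cv2.minEnclosingCircle(T[:,:2].astype(np.float32)))
cv2.imwrite('pics/t19z.png',cv2.convertScaleAbs(cv2.resize(q['pixels'][180:290,70:430],None,fx=2.2,fy=2.2,interpolation=cv2.INTER_CUBIC),alpha=1.5))
E
```

```text
mat [ 0.52495868 -0.27597872  0.003     ]
beaker 211 ((0.5529255270957947, 0.25069984793663025), 0.034851234406232834)
la 477 ((0.5381481647491455, 0.38713696599006653), 0.036547936499118805)
lb 0 ((0.0, 0.0), 0.0)
timer [0.6349 0.0143 0.3169]
reagent [ 0.6681 -0.2917  0.0556]
```

View pics/t19z.png

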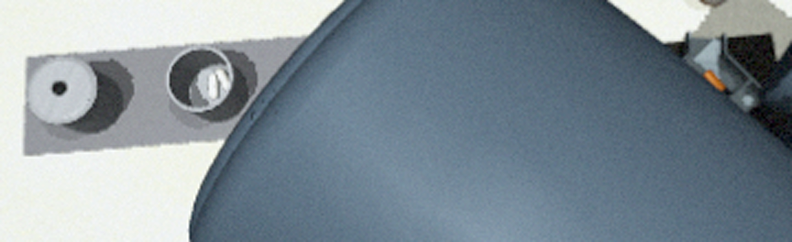

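```bash
python3 -c "
from plant import manip
print(manip.observe()['time'],manip.job_done())"
```

```text
the job is handed in; nothing more can be done
35.3 None
```

I stood the beaker up in the gap, poured the stirring bars into it, set the tray back on its mat, and handed the job in at 35.3 s. No verdict came back.

**Beaker:** My first grasp angle would have hit the wrist's joint limits. I laid the beaker back down where it was, gripped it again at 45°, and spun it upright. It stands at (0.553, 0.251). That is about 2 mm from the runner's middle and about 4 mm from the midpoint between the lidded beakers, measured from above. Those two references themselves differ by about 5 mm.

**Pour:** I tilted the tray about its spout to 50° over the beaker. The view from above then showed three bars in the beaker and an empty bars compartment. The last wrist picture shows the vials, stoppers and weight in their own compartments.

**Tray:** It is released, and I did not measure how level it sits. It was put down at the same tool angle it was picked up from the mat with. Its centre is about 2 to 3 mm from the middle of the mat, depending on which mat measurement is used.

**Bystanders:** The reagent bottle and lidded_a measured unchanged. The arm hid lidded_b and the timer from the top camera at the end, so I checked those two by eye only in the scene picture, where they look unmoved.

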